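# Load a bench sampler, run its carousel and rinse the probe

## Task

Get the bench sampler ready: stand every vial of the blue rack in a pocket of its own in the carousel, then spin the carousel anticlockwise (seen from above) by its T-handle and let it run free, untouched, for a few seconds to see that the vials clear the probe. Brake it by touching its rim with a fingertip so that it stops with the orange-ringed rinse hole squarely under the probe. Then pull the red-knobbed sprung lever down through its whole stroke, so that the probe dips cleanly through the hole, ease it slowly all the way back up, and leave the other things on the bench where they are.

Things in the scene. Friction and masses are not known exactly. Their poses are not given: they have to be found in the camera images.
- slot (a point): Fixed point: where the probe's line passes the level of the carousel's top, 71 mm above the bench, straight below the slot of the guide fork. It lies 72 mm from the carousel's axis, in the sampler's own -y direction; this point's axes are the sampler's (z up). The sampler, a white housing 236 x 316 mm and 38 mm high, is fixed, placed and turned differently in each start.
- column (a point): Top centre of the sampler's aluminium column, 40 x 34 mm, 229 mm high, 146 mm from the carousel's axis, straight beyond the slot. From it the guide fork (31 mm wide, two steel prongs 10 mm wide with an 11 mm slot between, 115 to 119 mm above the bench) reaches in to 61 mm from the axis. The probe's arm, 20 mm wide, is 194 to 213 mm up while the lever is up.
- hub (a point): Centre of the carousel's top face, 71 mm above the bench, on its upright axis; axes turn with it, x to the rinse hole. A grey disc 234 mm across, 26 mm thick, on a ball bearing; a black band edges its top: room for a fingertip is 90 to 117 mm from the axis. It runs nearly free: from 2 rad/s it coasts some 20 s, and a fingertip pressed on the band with 2 N stops it almost at once or carries it along.
- carousel (a joint): Turn of the carousel in rad, growing without end as it turns anticlockwise seen from above; at 0 the rinse hole lies in the sampler's own +x direction, at -pi/2 (or 3 pi/2 and so on) it lies under the probe.
- rinse_hole (a point): Centre of the mouth of the rinse hole, a 24 mm hole right through the disc, with an orange ring round it, 72 mm from the axis.
- bar_end_a (a point): One end of the T-handle's bar, 42 mm from the axis, 210 degrees anticlockwise from the rinse hole. The bar is level, black, round, 9 mm thick and 93 mm long overall, its middle on the carousel's axis, its centre line 122 mm above the bench (the tops of seated vials are at 105 mm).
- bar_end_b (a point): The other end of the bar, 42 mm from the axis, at 30 degrees from the rinse hole (anticlockwise).
- lever (a joint): Angle of the sprung lever in rad: 0 up (home, where its spring holds it), 1.1 fully down. At 0 its arm points along the sampler's own -x and 0.5 rad upward; it swings in an upright plane about a level axis along the sampler's y. The spring needs about 3.5 N at the knob at first and 7 N at the end; let go, it snaps back. The probe goes down with it, 65 mm per rad, 72 mm in all.
- knob (a point): Centre of the lever's red ball knob, 28 mm across, 105 mm from the lever's axis. It stands about 220 mm above the bench with the lever up and 110 mm with it down; nothing is above it.
- lever_hinge (a point): Point on the lever's axis in the plane in which the knob swings, 170 mm above the bench; fixed to the sampler.
- probe_tip (a point): Lower end of the vertical steel probe, 6 mm thick; 112 mm above the bench with the lever up, 40 mm with the lever fully down (then 5 mm below the carousel, through the rinse hole).
- pocket_1 (a point): Centre of the mouth of a vial pocket: 27.5 mm across, 22 mm deep, 72 mm from the carousel's axis, 60 degrees anticlockwise from the rinse hole. A seated vial stands 34 mm proud of the disc.
- pocket_2 (a point): Centre of the mouth of a vial pocket: 27.5 mm across, 22 mm deep, 72 mm from the carousel's axis, 120 degrees anticlockwise from the rinse hole. A seated vial stands 34 mm proud of the disc.
- pocket_3 (a point): Centre of the mouth of a vial pocket: 27.5 mm across, 22 mm deep, 72 mm from the carousel's axis, 180 degrees anticlockwise from the rinse hole. A seated vial stands 34 mm proud of the disc.
- pocket_4 (a point): Centre of the mouth of a vial pocket: 27.5 mm across, 22 mm deep, 72 mm from the carousel's axis, 240 degrees anticlockwise from the rinse hole. A seated vial stands 34 mm proud of the disc.
- pocket_5 (a point): Centre of the mouth of a vial pocket: 27.5 mm across, 22 mm deep, 72 mm from the carousel's axis, 300 degrees anticlockwise from the rinse hole. A seated vial stands 34 mm proud of the disc.
- vial_1_mid (a point): Centre, half-way up, of a loose 20 ml vial: white-capped, 25 mm across, 56 mm tall, 22 g, standing 20 mm deep in a well of the rack; its z axis is its own upward axis. Absent in some starts.
- vial_2_mid (a point): Centre, half-way up, of a loose 20 ml vial: white-capped, 25 mm across, 56 mm tall, 22 g, standing 20 mm deep in a well of the rack; its z axis is its own upward axis. Absent in some starts.
- vial_3_mid (a point): Centre, half-way up, of a loose 20 ml vial: white-capped, 25 mm across, 56 mm tall, 22 g, standing 20 mm deep in a well of the rack; its z axis is its own upward axis. Absent in some starts.
- vial_4_mid (a point): Centre, half-way up, of a loose 20 ml vial: white-capped, 25 mm across, 56 mm tall, 22 g, standing 20 mm deep in a well of the rack; its z axis is its own upward axis. Absent in some starts.
- beaker: Grey beaker 69 mm across, 83 mm tall; bystander; origin under its centre.
- rack: Loose blue rack 112 x 112 mm, 26 mm high, 0.45 kg, with four wells 27.5 mm across and 20 mm deep at +-28 mm along its own x and y, holding the loose vials; origin under its centre. Seated in it, a vial stands 36 mm proud. It may be left where it is.
- bench_timer: Small white timer 72 x 66 x 21 mm; bystander; origin under its centre.

How it is judged:
On the way, in this order (a step that is already met when the one before it is completed fails the run):
1. every vial stands in a pocket of its own in the carousel (z of vial_1_mid in the frame of hub between 0 and 0.012 m and horizontal distance between vial_1_mid and hub between 0.062 and 0.082 m and angle between each of vial_1_mid, vial_2_mid, vial_3_mid, vial_4_mid's own z axis and vertical below 0.2 rad and z of vial_2_mid in the frame of hub between 0 and 0.012 m and horizontal distance between vial_2_mid and hub between 0.062 and 0.082 m and z of vial_3_mid in the frame of hub between 0 and 0.012 m and horizontal distance between vial_3_mid and hub between 0.062 and 0.082 m and z of vial_4_mid in the frame of hub between 0 and 0.012 m and horizontal distance between vial_4_mid and hub between 0.062 and 0.082 m), for 0.2 s.
2. the carousel spins freely, anticlockwise, at more than 1 rad/s for 2 s, untouched (velocity of joint carousel above 1 rad/s and contact force between the fingers and carousel below 0.05 N), for 2 s.
3. the carousel is at rest with the rinse hole within 6 mm of the slot (horizontal distance between rinse_hole and slot below 0.006 m and velocity of joint carousel between -0.04 and 0.04 rad/s), for 0.5 s.
4. the lever is pulled fully down, the probe through the hole (value of joint lever above 1.04 rad and height (world z) of probe_tip below 0.046 m), for 0.1 s.
5. the lever is eased back through the middle of its stroke (0.9 to 0.4 rad) slower than 0.7 rad/s (value of joint lever between 0.4 and 0.9 rad and velocity of joint lever between -0.7 and 0.3 rad/s), for 0.3 s.
6. and through the last part (0.35 to 0.05 rad) slower than 0.7 rad/s (value of joint lever between 0.05 and 0.35 rad and velocity of joint lever between -0.7 and 0.3 rad/s), for 0.2 s.
7. the lever is home (value of joint lever below 0.03 rad), for 0.1 s.
At the end, for the whole second after the job is handed in: All vials present stand seated in pockets of the carousel (centre 62 to 82 mm from its axis, on the pocket's floor, tilt under 0.2 rad), the carousel is at rest with the rinse hole's centre within 6 mm of the slot, and the lever is home (below 0.03 rad) (all of step 1 and all of step 3 and value of joint lever below 0.03 rad); the robot touches nothing.
It fails at once if the probe is driven into the carousel (over 4 N) (contact force between probe and carousel above 4 N).
It fails at once if the beaker or the timer is moved more than 30 mm (distance of any of beaker, bench_timer from where it was at the start of the episode above 0.03 m).
Of vial_1, vial_2, vial_3, vial_4 only 3 to 4 are there at a start; the rules pass over those that are not, and their reading is None.
At some moment in a run one of rack may be knocked a few centimetres aside while the robot is not near it.
Once in a run the grip may slacken for a moment while it holds something.
It also fails if it takes over 210 s, if anything falls off the work surface, if the arm or the gripper's body presses on something with over 40 N, if the wrist force passes 120 N, or if a joint passes its speed limit or range.

## Robot

A 6-joint arm with a two-finger parallel gripper is mounted at the origin on a cart in front of the work surface, level with it; the furniture and walls round the work are solid. World frame = base frame: x ahead of the robot, y to its left, z up, the work surface at z = 0. Lengths are in m, angles in rad, forces in N, time in s.
With the tool pointing down it reaches from about 0.4 to 0.825 m from the base axis. Payload 7 kg.
Tool frame: the origin (TCP) lies midway between the tips of the shut fingers; the grasp point (between the pads) lies 19 mm behind it; z points along the fingers, y is the line along which they close (so a half turn about z gives the same grasp; the last joint's range is limited). The gripper opens to 88 mm and grips with 3 to 60 N. Pads are 19 mm wide; open, the fingers measure 130 mm over their backs; the gripper's body (78 mm by 193 mm) begins 47 mm behind the grasp point.
Start: joints at [-1.034, 0.359, 0.012, 0, -1.224, -0.288], TCP at [0.166, -0.654, 0.193] pointing down, gripper open.
Joint ranges: [-3.07, 3.07], [-1.43, 2.12], [-1.02, 1.25], [-3.03, 1.67], [-3.05, -0], [-3.03, 3.03]. Speed limits (rad/s): [2.39, 2.39, 3.01, 3.14, 3.14, 3.14].

## Interface

Orientations are given as [roll, pitch, yaw] about the fixed x, y, z axes, in that order (R = Rz(yaw) Ry(pitch) Rx(roll)).
In Python, from station import arm, grab_frame, camera_params, spot_in gives the robot as it stands.
- The arm moves only by the shell command python3 -m jog 'ROWS' [FORCE]. ROWS is JSON, a list that holds one entry, the list of rows, each a list of 7 numbers: the shift along the tool's x, y, z in mm, then the turn, a rotation vector about the tool's x, y, z in rad, then the finger opening in mm, from 0 to 87.6. In form: [[[x, y, z, wx, wy, wz, fingers], ...]]. A call has 1 to 20 rows; each row is the pose to reach, as a shift and turn from the pose commanded when the call began, along the tool's axes at that moment; what a row does not reach only later rows make up. A row lasts 1/8 s, in which the tool goes at most 62.5 mm and 10.7 degrees, less where a joint would pass 70% of its speed; a pose out of reach is approached as far as the arm can. A call with a gripper value outside its range is refused whole. The fingers move at their own pace and stop on an object; FORCE is the grip in N (left out, the last holds). Time passes only in rows, so rows that repeat a pose let the fingers close. It gives the time, the measured TCP pose, the force, the opening and the grip force at its end, in the units of the state.
- arm.get_state(): the state, without advancing time (a new reading comes with each control period).
- grab_frame(name): name is "scene" or "side" or "wrist"; returns (picture, depth): 480x640x3 uint8, blue, green, red; 480x640 float32, m along the optical axis (not along the pixel's ray), 0 where there is no reading.
- camera_params(name): a dict with "mtx" (3x3 intrinsics, pixels), "k1" (the pictures are not rectified: a ray, as slopes to the right and down, at radius r is drawn at 1 + k1 r^2 times it, then the intrinsics apply), "R" (3x3) and "t" (3): a world point X has camera coordinates R X + t. Camera axes: x right, y down, z forward; pixel columns grow to the right and rows downward; lengths in m; the calibration is good to about 2 mm. A picture is of the moment at which its call begins: read the wrist's pose just before it. camera_params takes no time and is no camera call; for the wrist camera it gives the pose at the moment of the call.
- arm.job_done(): hands the job in; it is judged then, once.
Trained networks look in the newest picture that a camera, given by its name, has taken for a name from the list of things; names that differ only in an ending like _2 or _b are one class to them, and where a whole thing is asked for, a point or a joint stands for the part that bears it (a point fixed in the world has none). Each returns a list of dicts, best first, with "confidence" (0 to 1); they miss things now and then, are a little off and sometimes report something else, mostly with a low value. They report only what shows in the picture. A call takes as long as a camera call.
- spot_in(query, camera): "uv" ([column, row] in pixels, amid what is visible of it).
The state is a dict: "t": time; "q": joint angles; "qd": joint speeds; "joint_efforts": joint torques, N m; "eef_pos": TCP position; "ee_rot": TCP orientation; "force": force on the tool from outside, world axes, zero at the start; "moment": the same for the moment, N m; "width": finger opening in m; "gripper_force": force on a finger pad.
Only numpy, scipy, OpenCV 4.12 (cv2) and the standard library are available. Lean on these libraries where they do the work, as an engineer would, in place of code of your own. Each camera call takes 0.05 s, during which the arm holds its last target. There are 200 camera calls.

## Working session

There is one attempt and no reset: what is moved stays moved. The work goes in short steps, Python scripts to look and compute and a shell command to move; the robot and the scene stay as the last step left them, time stands still between calls to the robot, and variables do not carry over. Pictures are saved under pics/ and viewed, at most 14 in all, crops included, and the job is handed in when it is done.

```bash
ls; mkdir -p pics; cat > h.py <<'E'
import numpy as np, cv2
from station import arm, grab_frame, camera_params, spot_in
from scipy.spatial.transform import Rotation as Ro
def ray(cp,uv):
    K=np.array(cp["mtx"]);d=np.array([(uv[0]-K[0,2])/K[0,0],(uv[1]-K[1,2])/K[1,1]])
    s=d.copy()
    for _ in range(20): s=d/(1+cp["k1"]*(s@s))
    return np.array([s[0],s[1],1.])
def onz(cp,uv,z):
    R=np.array(cp["R"]);t=np.array(cp["t"]).ravel();o=-R.T@t;d=R.T@ray(cp,uv)
    return o+d*(z-o[2])/d[2]
def proj(cp,X):
    R=np.array(cp["R"]);t=np.array(cp["t"]).ravel();c=R@np.array(X)+t;s=c[:2]/c[2];s=s*(1+cp["k1"]*(s@s))
    K=np.array(cp["mtx"]);return np.array([K[0,0]*s[0]+K[0,2],K[1,1]*s[1]+K[1,2]])
def cloud(cp,dep):
    K=np.array(cp["mtx"]);v,u=np.mgrid[0:480,0:640];d=np.stack([(u-K[0,2])/K[0,0],(v-K[1,2])/K[1,1]],-1);s=d.copy()
    for _ in range(10): s=d/(1+cp["k1"]*(s**2).sum(-1,keepdims=True))
    P=np.concatenate([s,np.ones((480,640,1))],-1)*dep[...,None]
    P=(P-np.array(cp["t"]).ravel())@np.array(cp["R"]);P[dep==0]=np.nan;return P
def tcp():
    s=arm.get_state();return np.array(s["eef_pos"]),Ro.from_euler('xyz',s["ee_rot"]),s
def shift(X,yaw=None):
    """shift in mm tool axes, and turn rotvec, to reach tcp X, tool down with tool-y at yaw (mod pi)"""
    p,R,s=tcp();d=R.inv().apply(np.array(X)-p)*1000;w=None
    if yaw is not None:
        best=None
        for k in (-1,0,1,2):
            y=yaw+k*np.pi; x=np.array([np.sin(y),-np.cos(y),0]) # tool y dir
            yy=np.array([np.cos(y),np.sin(y),0]);zz=np.array([0,0,-1.]);M=np.stack([np.cross(yy,zz),yy,zz],1)
            r=(R.inv()*Ro.from_matrix(M)).as_rotvec()
            if best is None or np.linalg.norm(r)<np.linalg.norm(best): best=r
        w=best
    return np.round(d,1),(None if w is None else np.round(w,3))
E
python3 - <<'E'
from h import *
import numpy as np
for c in ("scene","side","wrist"):
    cp=camera_params(c);im,d=grab_frame(c);cv2.imwrite(f"pics/{c}0.png",im)
    R=np.array(cp["R"]);print(c,np.round(-R.T@np.array(cp["t"]).ravel(),3),np.round(R[2],2))
    np.savez(f"{c}0.npz",im=im,d=d)
    if c=="wrist":continue
    P=cloud(cp,d)
    for q in ("rinse_hole","hub","bar_end_a","knob","column","vial_1_mid","rack","beaker","bench_timer","pocket_1","probe_tip"):
        for r in spot_in(q,c)[:6]:
            u,v=map(int,np.round(r["uv"]));print(q,np.round(r["uv"],1),round(r["confidence"],2),np.round(P[min(v,479),min(u,639)],3))
print(tcp())
E
```

```text
pics
scene [0.03  0.45  0.991] [ 0.47 -0.5  -0.73]
rinse_hole [254.  344.2] 0.95 [0.542 0.068 0.072]
hub [253.7 338.3] 0.73 [0.55  0.061 0.075]
bar_end_a [256.2 340.4] 0.93 [0.546 0.06  0.071]
bar_end_a [426.3 236.6] 0.69 [ 0.499 -0.376  0.05 ]
knob [347.5 230.4] 0.77 [ 0.517 -0.139  0.226]
column [273.4 333.6] 0.7 [0.534 0.03  0.072]
vial_1_mid [408.3 220. ] 0.5 [ 0.554 -0.383  0.057]
vial_1_mid [345.5 231.2] 0.31 [ 0.517 -0.135  0.227]
rack [398.7 246.1] 0.82 [ 0.534 -0.333  0.028]
rack [274.4 330.4] 0.33 [0.538 0.024 0.074]
rack [254.1 339. ] 0.3 [0.55  0.061 0.073]
beaker [369.8 191.6] 0.98 [ 0.659 -0.378  0.074]
beaker [405.8 246.4] 0.75 [ 0.509 -0.321  0.055]
beaker [408.5 222.1] 0.51 [ 0.553 -0.384  0.051]
bench_timer [327.3 225.4] 0.83 [ 0.695 -0.281  0.015]
pocket_1 [253.6 341.3] 0.74 [0.548 0.063 0.069]
probe_tip [283.7 249.8] 0.6 [ 0.575 -0.042  0.206]
side [0.468 0.543 0.721] [ 0.14 -0.75 -0.64]
rinse_hole [316.6 347.2] 0.71 [0.556 0.073 0.069]
hub [317.1 344.2] 0.86 [0.557 0.068 0.071]
bar_end_a [316.9 343.7] 0.71 [0.557 0.068 0.071]
knob [350.7 213.4] 0.75 [ 0.528 -0.13
[... 810 characters left out ...]
5.94262600e-06, -1.00000000e+00]])), {'t': 1.25, 'q': array([-1.03391596e+00,  3.58577048e-01,  1.18998858e-02, -1.14173913e-05,
       -1.22412218e+00, -2.88098527e-01]), 'qd': array([ 0.00144749,  0.00029317, -0.00069088,  0.00016034,  0.00078749,
        0.00033417]), 'joint_efforts': array([-1.92625971e-04, -5.82393944e+01,  2.93308979e+01,  7.00283334e+00,
        1.25515621e-02, -2.75482302e-05]), 'eef_pos': array([ 0.16617517, -0.65419147,  0.19287399]), 'ee_rot': array([ 3.14158671e+00,  9.43866568e-06, -2.89281470e+00]), 'force': array([-0.17630493,  0.22993743,  0.03335464]), 'moment': array([0.01099114, 0.01650939, 0.03172376]), 'gripper_force': 0.0, 'width': 0.08772742992342375})
```

View pics/scene0.png

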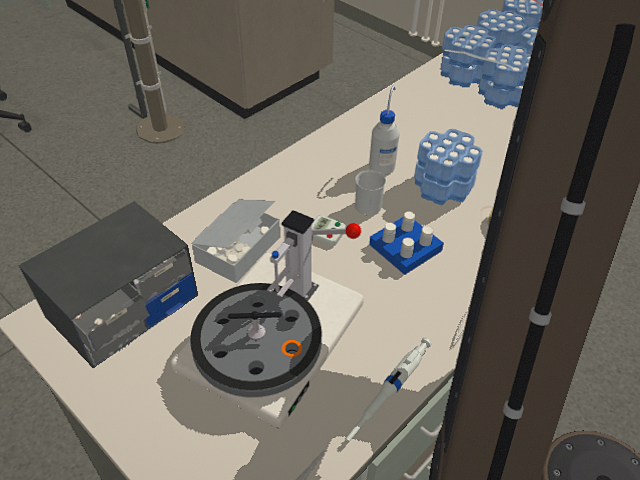

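View pics/side0.png

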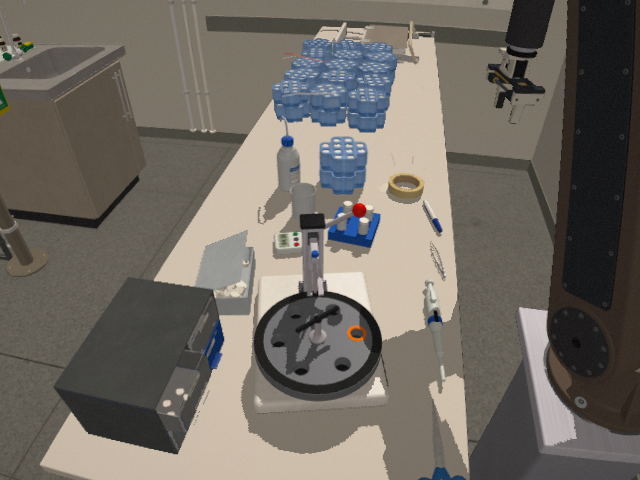

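The scene shows the carousel with its orange ring at (292,348), the column top at (298,217), the red knob at (354,231), and the rack with 4 vials near (406,240). The side view agrees, with the ring at (356,333) and the knob at (359,211). I'll now measure these precisely by colour and depth.

```bash
python3 - <<'E'
from h import *
from scipy.optimize import least_squares
for c in ("scene","side"):
    f=np.load(c+"0.npz");im,d=f["im"],f["d"];cp=camera_params(c);P=cloud(cp,d);hsv=cv2.cvtColor(im,cv2.COLOR_BGR2HSV).astype(int)
    x,y,z=P[...,0],P[...,1],P[...,2]
    print(c)
    # disc dark plane
    m=(abs(z-.071)<.006)&(np.hypot(x-.557,y-.06)<.15)&(hsv[...,2]<140)
    p=P[m][:,:2]; h=cv2.convexHull(p.astype(np.float32))[:,0]
    r=least_squares(lambda a:np.hypot(h[:,0]-a[0],h[:,1]-a[1])-.117,[.557,.06],loss='soft_l1',f_scale=.002)
    print("hub",r.x,"res",np.sqrt(2*r.cost/len(h)),"z",np.median(z[m]))
    om=(hsv[...,0]>5)&(hsv[...,0]<20)&(hsv[...,1]>200)&(hsv[...,2]>150)&(np.hypot(x-.557,y-.06)<.13)
    vv,uu=np.nonzero(om);e=cv2.fitEllipse(np.stack([uu,vv],1).astype(np.float32));o=onz(cp,e[0],.071);print("rinse",len(uu),e[0],o,np.hypot(*(o[:2]-r.x)))
    rm=((hsv[...,0]<5)|(hsv[...,0]>174))&(hsv[...,1]>180)&(z>.15)
    vv,uu=np.nonzero(rm);print("knob",len(uu),uu.mean(),vv.mean(),onz(cp,(uu.mean(),vv.mean()),.22))
    cm=(z>.222)&(z<.236)&(np.hypot(x-.56,y+.08)<.12)&(hsv[...,2]<80)
    print("coltop",cm.sum(),P[cm].mean(0), cv2.minAreaRect((P[cm][:,:2]*1000).astype(np.float32)))
    bm=(hsv[...,0]>100)&(hsv[...,0]<125)&(hsv[...,1]>180)&(np.hypot(x-.53,y+.33)<.14)&(abs(z-.026)<.006)
    print("rack",bm.sum(),cv2.minAreaRect((P[bm][:,:2]*1000).astype(np.float32)))
    wm=((hsv[...,1]<60)&(hsv[...,2]>150)&(abs(z-.062)<.005)&(np.hypot(x-.53,y+.33)<.11)).astype(np.uint8)
    n,l,st,ce=cv2.connectedComponentsWithStats(wm)
    for i in range(1,n):
        if st[i,4]>15: print(" vial",st[i,4],ce[i],P[l==i].mean(0),onz(cp,ce[i],.062))
E
```

```text
scene
hub [0.55756126 0.04915245] res 0.0019971759876343306 z 0.0717591169613408
rinse 117 (291.3214111328125, 347.8899841308594) [0.49011041 0.02749991 0.071     ] 0.07084102289913448
knob 173 352.9421965317919 230.08092485549133 [ 0.51464409 -0.15013544  0.22      ]
coltop 438 [ 0.59138074 -0.09015561  0.22900919] ((592.6038818359375, -91.46574401855469), (45.8626708984375, 41.911521911621094), 15.828086853027344)
rack 1192 ((535.4337768554688, -359.94775390625), (115.07772064208984, 115.96028137207031), 83.29144287109375)
 vial 63 [409.15873016 215.0952381 ] [ 0.55856691 -0.39240752  0.06196592] [ 0.55853557 -0.39236693  0.062     ]
 vial 67 [390.04477612 226.20895522] [ 0.5662962  -0.33754344  0.0615478 ] [ 0.56602702 -0.33714817  0.062     ]
 vial 64 [427.1875   229.796875] [ 0.5035851  -0.38371081  0.06217813] [ 0.5036632  -0.38385954  0.062     ]
 vial 73 [408.01369863 241.60273973] [ 0.51114196 -0.32900659  0.06126522] [ 0.51074916 -0.32837689  0.062     ]
side
hub [0.5590414  0.05130844] res 0.002082914337128092 z 0.06963704525207404
rinse 78 (356.1424865722656, 332.9860534667969) [0.49042861 0.03085815 0.071     ] 0.07159559029169774
knob 143 358.9160839160839 209.67832167832168 [ 0.51409489 -0.14573043  0.22      ]
coltop 354 [ 0.59437129 -0.08619971  0.22680827] ((594.276123046875, -88.8341293334961), (45.08318328857422, 40.79697799682617), 13.526884078979492)
rack 548 ((537.5186157226562, -357.0497741699219), (114.263427734375, 109.91368103027344), 82.89979553222656)
 vial 40 [347.875 203.175] [ 0.55989122 -0.38975723  0.05936697] [ 0.55952412 -0.38601729  0.062     ]
 vial 31 [369.03225806 207.03225806] [ 0.50455116 -0.38286702  0.05928267] [ 0.50439546 -0.37904073  0.062     ]
 vial 18 [340.66666667 214.33333333] [ 0.57135802 -0.33814751  0.05980711] [ 0.5710242  -0.33520794  0.062     ]
 vial 41 [363.53658537 219.80487805] [ 0.51293898 -0.32666056  0.05940579] [ 0.51275982 -0.32322312  0.062     ]
```

```bash
python3 - <<'E'
from h import *
p,R,s=tcp()
print(shift([.536,-.3585,.19]))
yy=np.radians(217.5);y=np.array([np.cos(yy),np.sin(yy),0]);z=np.array([0,0,-1.]);M=np.stack([np.cross(y,z),y,z],1)
print((R.inv()*Ro.from_matrix(M)).as_rotvec())
E
```

```text
(array([-431.2,  195.5,    2.9]), None)
[-5.45879661e-06  1.20180484e-05 -1.97651684e+00]
```

```bash
python3 -m jog '[[[-54,24,0,0,0,-0.18,60],[-108,49,1,0,0,-0.36,60],[-162,73,1,0,0,-0.54,60],[-216,98,1,0,0,-0.72,60],[-270,122,2,0,0,-0.9,60],[-324,147,2,0,0,-1.08,60],[-378,171,2,0,0,-1.26,60],[-431,195,3,0,0,-1.44,60],[-431,195,3,0,0,-1.62,60],[-431,195,3,0,0,-1.8,60],[-431,195,3,0,0,-1.976,60],[-431,195,3,0,0,-1.976,60],[-431,195,3,0,0,-1.976,60]]]' 20
cat > vials.py <<'E'
from h import *
cp=camera_params("wrist");im,d=grab_frame("wrist")
import sys;cv2.imwrite(f"pics/{sys.argv[1]}.png",im)
P=cloud(cp,d);hsv=cv2.cvtColor(im,cv2.COLOR_BGR2HSV).astype(int);z=P[...,2]
wm=((abs(z-.062)<.006)&(hsv[...,1]<70)&(np.hypot(P[...,0]-.536,P[...,1]+.3585)<.12)).astype(np.uint8)
n,l,st,ce=cv2.connectedComponentsWithStats(wm)
for i in range(1,n):
    if st[i,4]>100:
        q=P[l==i];c=cv2.minEnclosingCircle((q[:,:2]).astype(np.float32));X=onz(cp,ce[i],.062)
        print("vial",st[i,4],ce[i].round(1),np.round(q.mean(0),4),np.round(c[0],4),round(c[1],4),X.round(4))
p,R,s=tcp();print(p,s["ee_rot"],s["t"],s["q"].round(2))
E
python3 vials.py w1
```

```text
t: 2.88
eef_pos: [0.5359, -0.3591, 0.1899]
ee_rot: [-3.142, -0.0, -0.921]
force: [0.2, -0.5, 0.5]
width: 0.0599
gripper_force: 0.0
vial 771 [318.9 161.8] [ 0.5596 -0.391   0.0609] [ 0.5595 -0.3908] 0.0119 [ 0.5597 -0.3912  0.062 ]
vial 715 [269.5 212.3] [ 0.5666 -0.3358  0.0608] [ 0.5665 -0.3352] 0.0121 [ 0.5667 -0.3361  0.062 ]
vial 711 [367.7 212.5] [ 0.5046 -0.3827  0.0609] [ 0.504  -0.3823] 0.0122 [ 0.5049 -0.3829  0.062 ]
vial 655 [318.6 259.4] [ 0.5115 -0.3276  0.0607] [ 0.5112 -0.3269] 0.0122 [ 0.5119 -0.328   0.062 ]
[ 0.53582401 -0.3591624   0.18987854] [ 3.14156796e+00  6.41120518e-06 -9.20172607e-01] 2.925 [-0.29  0.31 -0.06  0.   -1.2   0.94]
```

View pics/w1.png

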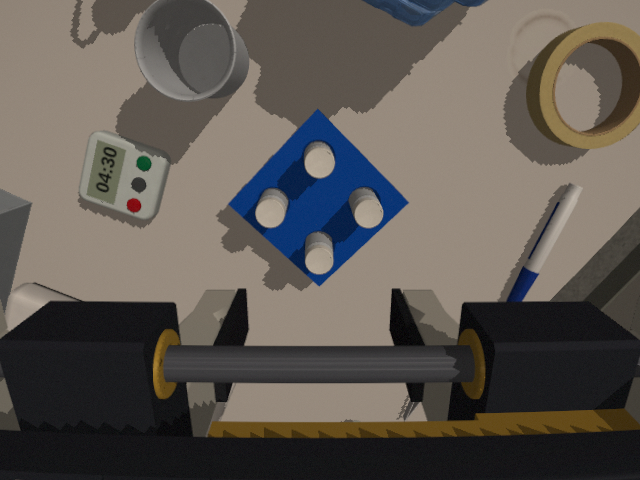

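The wrist view shows the four caps at (319,162), (269,212), (368,212) and (319,259), matching my estimates. I'll pick the nearest one.

```bash
python3 -m jog '[[[-39.6,0.2,40,0,0,0,50],[-39.6,0.2,90,0,0,0,50],[-39.6,0.2,130,0,0,0,50],[-39.6,0.2,157,0,0,0,50],[-39.6,0.2,157,0,0,0,50],[-39.6,0.2,157,0,0,0,15],[-39.6,0.2,157,0,0,0,15],[-39.6,0.2,157,0,0,0,15],[-39.6,0.2,157,0,0,0,15],[-39.6,0.2,130,0,0,0,15],[-39.6,0.2,80,0,0,0,15],[-39.6,0.2,20,0,0,0,15],[-39.6,0.2,-40,0,0,0,15],[-39.6,0.2,-95,0,0,0,15],[-39.6,0.2,-95,0,0,0,15]]]' 25; python3 - <<'E'
from h import *
p,R,s=tcp();print(p,s["t"])
for yaw in (47,):
    y=np.radians(227);y=np.array([np.cos(y),np.sin(y),0]);z=np.array([0,0,-1.]);M=np.stack([np.cross(y,z),y,z],1)
    print((R.inv()*Ro.from_matrix(M)).as_rotvec())
print(shift([.506,.0997,.285]),shift([.575,.1202,.285]))
E
```

```text
t: 4.8
eef_pos: [0.5136, -0.3289, 0.2907]
ee_rot: [-3.137, -0.008, -0.917]
force: [0.2, 0.5, -0.6]
width: 0.0145
gripper_force: 0.0
[ 0.51360468 -0.32889018  0.29072996] 4.8
[-0.004065   -0.00876297 -0.16609274]
(array([-344.8, -254.8,    4.1]), None) (array([-319. , -322. ,    4.6]), None)
```

```bash
python3 -m jog '[[[0,0,0,0,0,0,50],[0,0,0,0,0,0,50],[0,0,40,0,0,0,50],[0,0,100,0,0,0,50],[0,0,100,0,0,0,50]]]'; python3 vials.py w2
```

```text
t: 5.42
eef_pos: [0.508, -0.3263, 0.1794]
ee_rot: [3.136, 0.009, -0.917]
force: [-1.0, -0.1, 1.4]
width: 0.0497
gripper_force: 0.0
vial 155 [209.1  18.3] [ 0.6496 -0.3911  0.062 ] [ 0.6507 -0.3914] 0.0115 [ 0.6496 -0.3911  0.062 ]
vial 907 [315.  102.3] [ 0.5593 -0.3907  0.061 ] [ 0.5592 -0.3906] 0.012 [ 0.5593 -0.3907  0.062 ]
vial 811 [261.8 158.3] [ 0.5664 -0.3354  0.0609] [ 0.5662 -0.3349] 0.0119 [ 0.5664 -0.3356  0.062 ]
vial 810 [367.5 158.8] [ 0.5043 -0.3824  0.0609] [ 0.5041 -0.3821] 0.012 [ 0.5046 -0.3824  0.062 ]
vial 761 [314.5 210.7] [ 0.5114 -0.3272  0.0608] [ 0.511  -0.3269] 0.0122 [ 0.5116 -0.3275  0.062 ]
[ 0.51026872 -0.32765582  0.18326576] [ 3.13784855  0.00391234 -0.91661669] 5.475 [-0.25  0.26 -0.16  0.   -1.16  0.9 ]
```

View pics/w2.png

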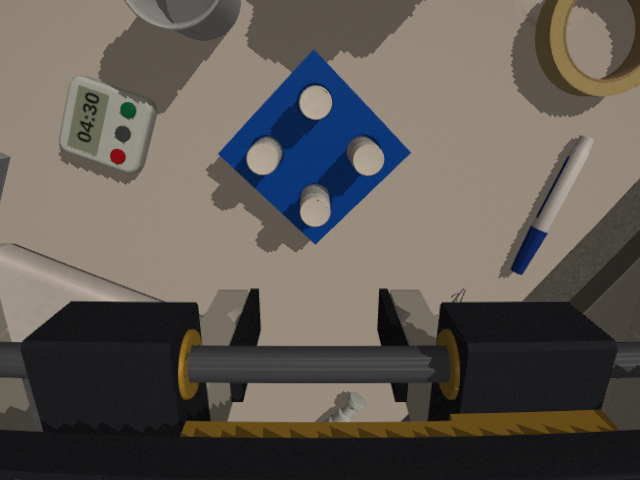

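The vial never left its well, so the fingers had not closed in time. I'll go down again and check the grip before lifting.

```bash
python3 -m jog '[[[0,0,0,0,0,0,50],[0,0,0,0,0,0,50],[0,0,0,0,0,0,50]]]'; python3 - <<'E'
from h import *
print(shift([.5116,-.3275,.033],np.radians(217.5)),tcp()[0])
E
```

```text
t: 5.85
eef_pos: [0.5123, -0.328, 0.1864]
ee_rot: [-3.14, -0.002, -0.917]
force: [0.4, -0.2, 0.3]
width: 0.0499
gripper_force: 0.0
(array([ -1.1,   0.5, 153.4]), array([-0.001, -0.002, -0.   ])) [ 0.51232749 -0.32800428  0.18635861]
```

```bash
python3 -m jog '[[[0,0,40,0,0,0,50],[0,0,80,0,0,0,50],[0,0,120,0,0,0,50],[0,0,145,0,0,0,50],[0,0,153,0,0,0,50],[0,0,153,0,0,0,50],[0,0,153,0,0,0,12],[0,0,153,0,0,0,12],[0,0,153,0,0,0,12],[0,0,153,0,0,0,12],[0,0,153,0,0,0,12],[0,0,153,0,0,0,12],[0,0,153,0,0,0,12]]]' 25
```

```text
t: 7.48
eef_pos: [0.5116, -0.3278, 0.0318]
ee_rot: [3.142, 0.0, -0.917]
force: [0.7, -0.3, 0.3]
width: 0.0122
gripper_force: 0.0
```

```bash
python3 - <<'E'
from h import *
a,_=grab_frame("wrist");b,_=grab_frame("side")
b=cv2.resize(b[150:300,270:470],None,fx=3.2,fy=3.2);cv2.imwrite("pics/m3.png",np.hstack([cv2.resize(a,(480,360)),b[:360,100:420]]))
E
```

```text
(no output)
```

View pics/m3.png

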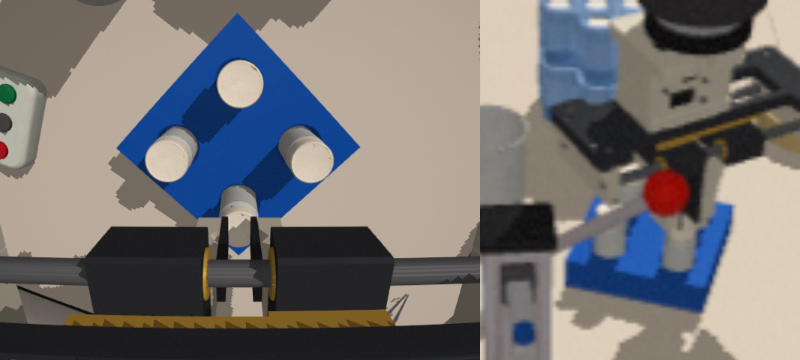

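```bash
python3 vials.py w4; python3 - <<'E'
from h import *
cp=camera_params("wrist");p,R,s=tcp()
for q in ([0,0,0],[0,0,-.02],[.0095,.006,0],[.0095,-.006,0]): print(q,proj(cp,p+R.apply(q)))
E
python3 -m jog '[[[0,0,0,0,0,0,50],[0,0,0,0,0,0,50],[0,0,0,0,0,0,50],[0,0,-40,0,0,0,50],[0,0,-90,0,0,0,50],[0,0,-152,0,0,0,50],[0,0,-152,0,0,0,50],[0,0,-152,0,0,0,50],[0,0,-152,0,0,0,50]]]'
python3 vials.py w5
```

```text
vial 3172 [319.4 112. ] [ 0.5594 -0.3906  0.0611] [ 0.5593 -0.3906] 0.012 [ 0.5595 -0.3906  0.062 ]
vial 2724 [222.7 213.1] [ 0.5665 -0.3359  0.0608] [ 0.5665 -0.3351] 0.0121 [ 0.5665 -0.3363  0.062 ]
vial 2728 [414.2 214.3] [ 0.505  -0.3824  0.0609] [ 0.5043 -0.3819] 0.0123 [ 0.5054 -0.3825  0.062 ]
vial 1665 [318.1 301.2] [ 0.5122 -0.3283  0.0608] [ 0.5117 -0.3276] 0.0134 [ 0.5126 -0.3288  0.062 ]
[ 0.51164216 -0.32776114  0.03182521] [ 3.14153819e+00  6.83610776e-05 -9.16801618e-01] 7.625 [-0.25  0.4  -0.34  0.   -0.84  0.9 ]
[0, 0, 0] [318.45468284 276.47883824]
[0, 0, -0.02] [318.50722804 293.87664775]
[0.0095, 0.006, 0] [330.71932149 258.55141152]
[0.0095, -0.006, 0] [306.20530635 258.55227217]
t: 8.75
eef_pos: [0.5109, -0.3274, 0.1824]
ee_rot: [3.14, 0.002, -0.917]
force: [0.6, -0.5, -0.2]
width: 0.0499
gripper_force: 0.0
vial 148 [215.   23.9] [ 0.6493 -0.392   0.0624] [ 0.6509 -0.391 ] 0.0114 [ 0.6495 -0.392   0.062 ]
vial 882 [318.2 107.3] [ 0.5593 -0.3907  0.0611] [ 0.5593 -0.3905] 0.012 [ 0.5593 -0.3907  0.062 ]
vial 787 [265.5 162.4] [ 0.5664 -0.3354  0.0609] [ 0.5664 -0.335 ] 0.012 [ 0.5664 -0.3356  0.062 ]
vial 786 [369.8 163. ] [ 0.5043 -0.3824  0.0609] [ 0.5039 -0.3821] 0.0121 [ 0.5045 -0.3824  0.062 ]
vial 743 [317.4 214. ] [ 0.5114 -0.3273  0.0608] [ 0.5109 -0.3267] 0.0122 [ 0.5116 -0.3276  0.062 ]
[ 0.51090478 -0.32747186  0.18236706] [ 3.14017580e+00  2.13094942e-03 -9.16849270e-01] 8.8 [-0.25  0.26 -0.16 -0.   -1.16  0.9 ]
```

View pics/w4.png

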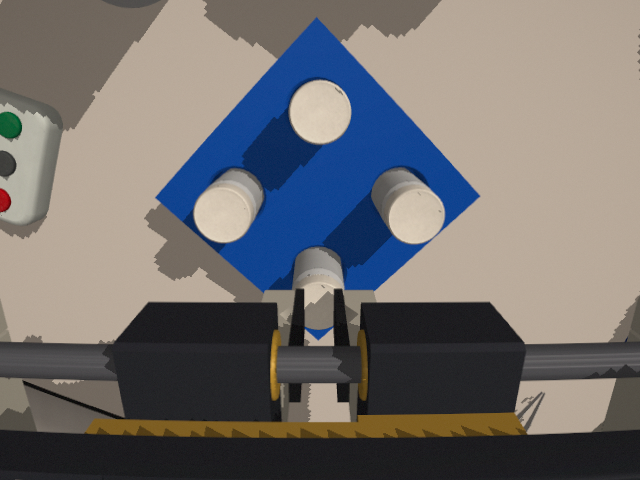

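```bash
python3 - <<'E'
from h import *
p,R,s=tcp();cp=camera_params("wrist");im,d=grab_frame("wrist");P=cloud(cp,d)
T=R.inv().apply((P-p).reshape(-1,3)).reshape(480,640,3)*1000
for v in range(280,410,8):
    print(v,[ (u,im[v,u].tolist(),np.round(T[v,u]).tolist()) for u in (225,250,258,264)])
print(p, s["width"], "proj tips",[proj(cp,p+R.apply([x,.025,0])) for x in (.0095,-.0095)])
m=(abs(T[...,1])>15)&(abs(T[...,1])<48)&(abs(T[...,0])<30)&(T[...,2]>-100)&(T[...,2]<60)
print(m.sum(),np.nanpercentile(T[m],[0,2,50,98,100],axis=0))
E
```

```text
280 [(225, [126, 140, 152], [-82.0, -91.0, 184.0]), (250, [127, 140, 153], [-82.0, -66.0, 183.0]), (258, [127, 140, 152], [-82.0, -59.0, 184.0]), (264, [126, 139, 152], [-82.0, -53.0, 183.0])]
288 [(225, [125, 139, 151], [-90.0, -92.0, 183.0]), (250, [86, 94, 103], [-90.0, -67.0, 183.0]), (258, [115, 128, 140], [-90.0, -59.0, 183.0]), (264, [125, 140, 153], [-90.0, -53.0, 183.0])]
296 [(225, [99, 112, 119], [11.0, -36.0, -45.0]), (250, [18, 19, 15], [9.0, -27.0, -41.0]), (258, [63, 69, 74], [5.0, -25.0, -33.0]), (264, [126, 141, 153], [-99.0, -53.0, 183.0])]
304 [(225, [98, 110, 118], [10.0, -35.0, -51.0]), (250, [18, 20, 20], [9.0, -26.0, -48.0]), (258, [15, 13, 17], [2.0, -25.0, -35.0]), (264, [126, 141, 152], [-107.0, -54.0, 183.0])]
312 [(225, [96, 108, 116], [11.0, -34.0, -58.0]), (250, [19, 19, 19], [8.0, -25.0, -53.0]), (258, [14, 13, 14], [-1.0, -25.0, -35.0]), (264, [123, 138, 150], [-116.0, -54.0, 182.0])]
320 [(225, [97, 109, 117], [11.0, -32.0, -63.0]), (250, [14, 16, 17], [6.0, -25.0, -55.0]), (258, [19, 17, 18], [-4.0, -25.0, -37.0]), (264, [126, 141, 154], [-125.0, -55
[... 1723 characters left out ...]
.0]), (250, [125, 139, 152], [-223.0, -74.0, 183.0]), (258, [123, 137, 150], [-223.0, -65.0, 182.0]), (264, [124, 137, 150], [-224.0, -59.0, 184.0])]
408 [(225, [55, 63, 66], [-7.0, -29.0, -86.0]), (250, [124, 137, 151], [-235.0, -75.0, 184.0]), (258, [126, 140, 152], [-235.0, -66.0, 183.0]), (264, [124, 138, 150], [-235.0, -60.0, 184.0])]
[ 0.51090478 -0.32747186  0.18236706] 0.04975138797997731 proj tips [array([369.45905719, 258.55276438]), array([368.00474059, 293.84555829])]
7878 [[-12.55028494 -41.992755   -99.98292435]
 [ -9.64928297 -39.45025289 -98.10142042]
 [  9.02837538  24.81267832 -64.58681971]
 [ 10.96300639  39.39900532 -36.7941813 ]
 [ 12.36357078  41.93000916 -32.83106233]]
```

The depth shows the fingertips 33 mm behind the reported TCP, at tool z = -33. At a reported z of 0.032 they therefore closed just above the cap. I'll correct for this: tip z = eef z + 0.033.

```bash
python3 -m jog '[[[0,0,50,0,0,0,50],[0,0,100,0,0,0,50],[0,0,140,0,0,0,50],[0,0,170,0,0,0,50],[0,0,183,0,0,0,50],[0,0,183,0,0,0,50],[0,0,183,0,0,0,50],[0,0,183,0,0,0,12],[0,0,183,0,0,0,12],[0,0,183,0,0,0,12],[0,0,183,0,0,0,12],[0,0,183,0,0,0,12],[0,0,183,0,0,0,12]]]' 25
```

```text
t: 10.48
eef_pos: [0.5119, -0.3279, 0.0012]
ee_rot: [-3.141, -0.0, -0.917]
force: [-0.4, 0.4, 4.3]
width: 0.023
gripper_force: 25.0
```

```bash
python3 -m jog '[[[0,0,-10,0,0,0,12],[0,0,-50,0,0,0,12],[0,0,-100,0,0,0,12],[0,0,-150,0,0,0,12],[0,0,-200,0,0,0,12],[0,0,-249,0,0,0,12],[-49,-36,-249,0,0,-0.03,12],[-98,-73,-249,0,0,-0.06,12],[-147,-109,-249,0,0,-0.09,12],[-196,-146,-249,0,0,-0.12,12],[-245,-182,-249,0,0,-0.15,12],[-294,-219,-249,0,0,-0.165,12],[-343,-255,-249,0,0,-0.165,12],[-343,-255,-249,0,0,-0.165,12],[-343,-255,-249,0,0,-0.165,12],[-343,-255,-249,0,0,-0.165,12]]]'
cat > car.py <<'E'
from h import *
from scipy.optimize import least_squares
import sys
cp=camera_params("wrist");im,d=grab_frame("wrist");cv2.imwrite(f"pics/{sys.argv[1]}.png",im)
P=cloud(cp,d);hsv=cv2.cvtColor(im,cv2.COLOR_BGR2HSV).astype(int);x,y,z=P[...,0],P[...,1],P[...,2]
m=(hsv[...,0]>4)&(hsv[...,0]<22)&(hsv[...,1]>180)&(hsv[...,2]>120)
vv,uu=np.nonzero(m)
if len(uu)>40:
    e=cv2.fitEllipse(np.stack([uu,vv],1).astype(np.float32));o=onz(cp,e[0],.071);print("rinse",len(uu),np.round(e[0],1),o.round(4),"rel ang",np.degrees(np.arctan2(o[1]-.0502,o[0]-.5583)).round(2),np.hypot(o[1]-.0502,o[0]-.5583).round(4))
# holes: depth floor points 49mm inside disc
fl=((z>.03)&(z<.062)&(np.hypot(x-.5583,y-.0502)<.09)).astype(np.uint8)
n,l,st,ce=cv2.connectedComponentsWithStats(fl)
for i in range(1,n):
    if st[i,4]>60: print("hole",st[i,4],ce[i].round(1),P[l==i].mean(0).round(4),onz(cp,ce[i],.071).round(4))
dm=(abs(z-.071)<.004)&(np.hypot(x-.558,y-.05)<.14)&(hsv[...,2]<150)
h=cv2.convexHull(P[dm][:,:2].astype(np.float32))[:,0];r=np.hypot(h[:,0]-.5583,h[:,1]-.0502);h=h[abs(r-.117)<.006]
q=least_squares(lambda a:np.hypot(h[:,0]-a[0],h[:,1]-a[1])-a[2],[.5583,.0502,.117],loss='soft_l1',f_scale=.001);print("hub",q.x.round(4),len(h),"z",np.median(z[dm]).round(4))
p,R,s=tcp();print(p,s["ee_rot"],s["t"],s["width"])
E
python3 car.py c1
```

```text
t: 12.48
eef_pos: [0.5053, 0.0985, 0.25]
ee_rot: [3.142, -0.0, -0.753]
force: [0.5, -0.3, -0.6]
width: 0.023
gripper_force: 25.0
rinse 4632 [ 76.7 463.9] [0.4687 0.5253 0.071 ] rel ang 100.68 0.4835
hole 884 [317.   28.8] [6.12e-01 1.00e-04 4.95e-02] [0.6095 0.0024 0.071 ]
hole 821 [243.8  74.7] [0.6289 0.073  0.0498] [0.6255 0.0714 0.071 ]
hole 799 [390.2  74.7] [ 0.5403 -0.0215  0.0499] [ 0.5416 -0.0181  0.071 ]
hole 645 [247.2 159.4] [0.5746 0.1244 0.0499] [0.5741 0.12   0.071 ]
hole 497 [386.9 159.5] [0.4841 0.0292 0.0432] [0.4898 0.0302 0.071 ]
hole 630 [316.9 198.3] [0.5031 0.1024 0.0499] [0.5064 0.0992 0.071 ]
hub [0.5577 0.051  0.1169] 73 z 0.0709
[0.50532632 0.09838637 0.24997579] [ 3.14154460e+00  8.90768378e-06 -7.53555121e-01] 12.525 0.02346286224608123
```

View pics/c1.png

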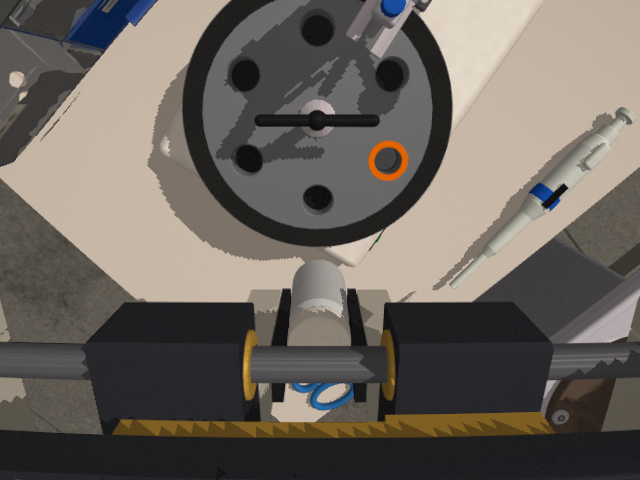

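The view shows the carousel with five empty pockets, the bar level in the picture, the orange hole at (388,160) and the target pocket at (317,198). The vial is held upright. Next I'll get exact mouth centres from a full-mouth mask.

```bash
cat > mouth.py <<'E'
from h import *
from scipy.optimize import least_squares
def mouths(verbose=True):
    cp=camera_params("wrist");im,d=grab_frame("wrist");P=cloud(cp,d);x,y,z=P[...,0],P[...,1],P[...,2]
    fl=((z<.0675)&(z>.0)&(np.hypot(x-.5577,y-.051)<.095)).astype(np.uint8)
    n,l,st,ce=cv2.connectedComponentsWithStats(fl);out=[]
    for i in range(1,n):
        if st[i,4]>200:
            cn=cv2.findContours((l==i).astype(np.uint8),cv2.RETR_EXTERNAL,cv2.CHAIN_APPROX_NONE)[0][0][:,0].astype(float)
            w=np.array([onz(cp,c,.071)[:2] for c in cn]);c,r=cv2.minEnclosingCircle(w.astype(np.float32))
            X=w.mean(0) if 0 else np.array(c);out.append((X,r,ce[i]))
    return out
if __name__=="__main__":
    o=mouths()
    for X,r,c in o: print(X.round(4),round(r,4),c.round(0))
    A=np.array([X for X,r,c in o if .0118<r<.0155])
    def f(p):
        a=p[2]+np.round((np.arctan2(A[:,1]-p[1],A[:,0]-p[0])-p[2])/(np.pi/3))*np.pi/3
        return np.r_[A[:,0]-p[0]-.072*np.cos(a),A[:,1]-p[1]-.072*np.sin(a)]
    s=min((least_squares(f,[.5577,.051,k],loss='soft_l1',f_scale=.001) for k in (-.5,-.25,0,.25,.5)),key=lambda s:s.cost)
    print("fit",s.x.round(4),"deg",np.degrees(s.x[2]).round(2),"res",np.sqrt(np.mean(s.fun**2)))
    for k in range(6):
        a=s.x[2]+k*np.pi/3;X=s.x[:2]+.072*np.array([np.cos(a),np.sin(a)]);print(round(np.degrees(a),1),X.round(4),shift([*X,.043]))
E
python3 mouth.py
```

```text
[0.6101 0.002 ] 0.0139 [317.  28.]
[0.6261 0.0716] 0.0139 [243.  74.]
[ 0.5415 -0.0185] 0.0139 [391.  75.]
[0.5741 0.1211] 0.0136 [247. 160.]
[0.4889 0.0303] 0.0119 [387. 160.]
[0.5057 0.1001] 0.0137 [317. 199.]
fit [ 0.5578  0.0511 -0.7539] deg -43.2 res 0.00028924371391731216
-43.2 [0.6102 0.0018] (array([142.5,  -1.3, 207. ]), None)
16.8 [0.6267 0.0719] (array([106.5, -63.7, 207. ]), None)
76.8 [0.5742 0.1212] (array([ 34.5, -63.7, 207. ]), None)
136.8 [0.5053 0.1004] (array([ -1.5,  -1.4, 207. ]), None)
196.8 [0.4888 0.0303] (array([ 34.5,  61. , 207. ]), None)
256.8 [ 0.5413 -0.019 ] (array([106.5,  61. , 207. ]), None)
```

```bash
python3 -m jog '[[[-1.5,-1.4,50,0,0,0,12],[-1.5,-1.4,100,0,0,0,12],[-1.5,-1.4,140,0,0,0,12],[-1.5,-1.4,165,0,0,0,12],[-1.5,-1.4,175,0,0,0,12],[-1.5,-1.4,182,0,0,0,12],[-1.5,-1.4,188,0,0,0,12],[-1.5,-1.4,194,0,0,0,12],[-1.5,-1.4,200,0,0,0,12],[-1.5,-1.4,205,0,0,0,12],[-1.5,-1.4,205,0,0,0,12],[-1.5,-1.4,205,0,0,0,12]]]'
```

```text
t: 14.08
eef_pos: [0.5052, 0.1016, 0.0449]
ee_rot: [3.142, -0.0, -0.752]
force: [0.1, -0.6, -0.3]
width: 0.0233
gripper_force: 25.0
```

```bash
python3 -m jog '[[[0,0,0,0,0,0,40],[0,0,0,0,0,0,40],[0,0,0,0,0,0,40],[0,0,-30,0,0,0,40],[0,0,-90,0,0,0,40],[0,0,-150,0,0,0,50],[0,0,-205,0,0,0,50],[48,45,-205,0,0,0.03,50],[96,90,-205,0,0,0.06,50],[144,134,-205,0,0,0.09,50],[192,179,-205,0,0,0.12,50],[240,224,-205,0,0,0.15,50],[288,269,-205,0,0,0.165,50],[336,314,-180,0,0,0.165,50],[336,314,-145,0,0,0.165,50],[336,314,-135,0,0,0.165,50],[336,314,-135,0,0,0.165,50],[336,314,-135,0,0,0.165,50]]]' 25; python3 vials.py r2
```

```text
t: 16.32
eef_pos: [0.5373, -0.3567, 0.1818]
ee_rot: [-3.14, -0.002, -0.915]
force: [0.1, 0.0, 0.0]
width: 0.0502
gripper_force: 0.0
vial 813 [323. 163.] [ 0.5591 -0.3907  0.0609] [ 0.5589 -0.3904] 0.0121 [ 0.5592 -0.3908  0.062 ]
vial 743 [272.5 214.8] [ 0.5657 -0.3354  0.0608] [ 0.5654 -0.3349] 0.0121 [ 0.5658 -0.3357  0.062 ]
vial 746 [372.9 214.9] [ 0.5041 -0.3826  0.0608] [ 0.5036 -0.3823] 0.0122 [ 0.5044 -0.3828  0.062 ]
[ 0.53733338 -0.35663264  0.18188819] [-3.14011427e+00 -2.60307002e-03 -9.15254169e-01] 16.375 [-0.28  0.31 -0.08  0.   -1.18  0.94]
```

```bash
python3 -m jog '[[[0.5,-38,30,0,0,0,50],[0.5,-38,80,0,0,0,50],[0.5,-38,110,0,0,0,50],[0.5,-38,110,0,0,0,50],[0.5,-38,110,0,0,0,50],[0.5,-38,110,0,0,0,50],[0.5,-38,110,0,0,0,50]]]'; python3 - <<'E'
from h import *
print(shift([.566,-.3355,.001],np.radians(217.5)))
E
```

```text
t: 17.25
eef_pos: [0.5674, -0.3347, 0.0713]
ee_rot: [-3.14, -0.002, -0.917]
force: [-0.0, -0.2, 0.1]
width: 0.0499
gripper_force: 0.0
(array([-0.3,  1.6, 70.3]), array([-0.001, -0.002, -0.001]))
```

```bash
python3 -m jog '[[[-0.2,1,30,0,0,0,50],[-0.2,1,60,0,0,0,50],[-0.2,1,70,0,0,0,50],[-0.2,1,70,0,0,0,50],[-0.2,1,70,0,0,0,50],[-0.2,1,70,0,0,0,12],[-0.2,1,70,0,0,0,12],[-0.2,1,70,0,0,0,12],[-0.2,1,70,0,0,0,12],[-0.2,1,70,0,0,0,12],[-0.2,1,70,0,0,0,12]]]' 25; python3 - <<'E'
from h import *
s=shift([.5742,.1212,.25],np.radians(227));print(s)
E
```

```text
t: 18.62
eef_pos: [0.5659, -0.335, 0.0001]
ee_rot: [-3.141, -0.0, -0.917]
force: [-0.9, 0.6, 4.1]
width: 0.0233
gripper_force: 24.9
(array([-356.9, -284.2, -250. ]), array([-0.   , -0.   , -0.166]))
```

```bash
python3 -m jog '[[[0,0,-10,0,0,0,12],[0,0,-50,0,0,0,12],[0,0,-100,0,0,0,12],[0,0,-150,0,0,0,12],[0,0,-200,0,0,0,12],[0,0,-250,0,0,0,12],[-49,-39,-255,0,0,-0.03,12],[-98,-78,-255,0,0,-0.06,12],[-147,-117,-255,0,0,-0.09,12],[-196,-156,-255,0,0,-0.12,12],[-245,-195,-255,0,0,-0.15,12],[-294,-234,-255,0,0,-0.166,12],[-343,-273,-252,0,0,-0.166,12],[-357,-284,-250,0,0,-0.166,12],[-357,-284,-210,0,0,-0.166,12],[-357,-284,-170,0,0,-0.166,12],[-357,-284,-140,0,0,-0.166,12],[-357,-284,-140,0,0,-0.166,12],[-357,-284,-140,0,0,-0.166,12],[-357,-284,-140,0,0,-0.166,12]]]';python3 - <<'E'
from h import *
p,R,s=tcp();print(p,s["width"]);print(shift([.5742,.1212,.0435],np.radians(227)))
E
```

```text
t: 21.12
eef_pos: [0.5749, 0.1214, 0.1416]
ee_rot: [-3.139, -0.001, -0.751]
force: [-0.6, -0.1, 0.1]
width: 0.023
gripper_force: 24.9
[0.57493915 0.12140976 0.14163037] 0.022981985125158342
(array([-0.5,  0.9, 98.1]), array([-0.002, -0.001, -0.   ]))
```

```bash
python3 -m jog '[[[-0.4,0.6,30,0,0,0,12],[-0.4,0.6,55,0,0,0,12],[-0.4,0.6,65,0,0,0,12],[-0.4,0.6,70,0,0,0,12],[-0.4,0.6,70,0,0,0,12],[-0.4,0.6,75,0,0,0,12],[-0.4,0.6,80,0,0,0,12],[-0.4,0.6,85,0,0,0,12],[-0.4,0.6,90,0,0,0,12],[-0.4,0.6,95,0,0,0,12],[-0.4,0.6,97,0,0,0,12],[-0.4,0.6,97,0,0,0,12],[-0.4,0.6,97,0,0,0,12]]]'; python3 - <<'E'
from h import *
p,R,s=tcp();print(p,s["width"],s["gripper_force"]);print(shift([.536,-.3585,.18],np.radians(217.5)))
E
```

```text
t: 22.75
eef_pos: [0.5735, 0.121, 0.0431]
ee_rot: [-3.141, -0.0, -0.751]
force: [0.4, -0.1, 2.9]
width: 0.0231
gripper_force: 24.9
[0.57347641 0.12103319 0.0431028 ] 0.023094728938582186 24.90644775069086
(array([ 299.8,  376.1, -137. ]), array([-0.   , -0.   ,  0.166]))
```

```bash
python3 -m jog '[[[0,0,0,0,0,0,40],[0,0,0,0,0,0,40],[0,0,0,0,0,0,40],[0,0,-30,0,0,0,40],[0,0,-90,0,0,0,40],[0,0,-150,0,0,0,50],[0,0,-205,0,0,0,50],[42,53,-205,0,0,0.03,50],[83,106,-205,0,0,0.06,50],[125,158,-205,0,0,0.09,50],[167,211,-205,0,0,0.12,50],[208,264,-205,0,0,0.15,50],[250,317,-205,0,0,0.166,50],[300,376,-180,0,0,0.166,50],[300,376,-145,0,0,0.166,50],[300,376,-137,0,0,0.166,50],[300,376,-137,0,0,0.166,50],[300,376,-137,0,0,0.166,50],[300,376,-137,0,0,0.166,50]]]' 25; python3 vials.py r3; python3 - <<'E'
from h import *
print(shift([.5043,-.3826,.07],np.radians(217.5)))
E
```

```text
t: 25.12
eef_pos: [0.5371, -0.3578, 0.1815]
ee_rot: [-3.14, -0.002, -0.915]
force: [-0.4, 0.2, 0.3]
width: 0.0499
gripper_force: 0.0
vial 808 [322.1 164.8] [ 0.5588 -0.3903  0.0609] [ 0.5585 -0.3901] 0.0121 [ 0.5589 -0.3904  0.062 ]
vial 750 [372.8 216. ] [ 0.5035 -0.383   0.0608] [ 0.5031 -0.3827] 0.0123 [ 0.5039 -0.3832  0.062 ]
[ 0.5369771  -0.35784047  0.18128581] [-3.14036268e+00 -1.83495635e-03 -9.15295311e-01] 25.175 [-0.29  0.32 -0.08  0.   -1.18  0.94]
(array([ -0.5,  41.1, 111.2]), array([-0.001, -0.002,  0.001]))
```

```bash
python3 -m jog '[[[0,40.5,30,0,0,0,50],[0,40.5,80,0,0,0,50],[0,40.5,110,0,0,0,50],[0,40.5,110,0,0,0,50],[0,40.5,110,0,0,0,50],[0,40.5,140,0,0,0,50],[0,40.5,165,0,0,0,50],[0,40.5,180,0,0,0,50],[0,40.5,180,0,0,0,50],[0,40.5,180,0,0,0,50],[0,40.5,180,0,0,0,12],[0,40.5,180,0,0,0,12],[0,40.5,180,0,0,0,12],[0,40.5,180,0,0,0,12],[0,40.5,180,0,0,0,12],[0,40.5,180,0,0,0,12]]]' 25; python3 - <<'E'
from h import *
s=shift([.6267,.0719,.25],np.radians(227));print(s)
E
```

```text
t: 27.18
eef_pos: [0.5041, -0.3833, 0.0001]
ee_rot: [-3.142, -0.0, -0.917]
force: [-0.4, 0.0, 2.8]
width: 0.0231
gripper_force: 25.0
(array([-286.5, -374.3, -250. ]), array([-0.   , -0.   , -0.166]))
```

```bash
python3 -m jog '[[[0,0,-10,0,0,0,12],[0,0,-50,0,0,0,12],[0,0,-100,0,0,0,12],[0,0,-150,0,0,0,12],[0,0,-200,0,0,0,12],[0,0,-255,0,0,0,12],[-38,-50,-255,0,0,0.06,12],[-76,-99,-255,0,0,0.12,12],[-114,-149,-255,0,0,0.18,12],[-152,-198,-255,0,0,0.24,12],[-190,-248,-255,0,0,0.3,12],[-228,-297,-255,0,0,0.358,12],[-266,-347,-252,0,0,0.358,12],[-286,-374,-250,0,0,0.358,12],[-286,-374,-210,0,0,0.358,12],[-286,-374,-170,0,0,0.358,12],[-286,-374,-140,0,0,0.358,12],[-286,-374,-140,0,0,0.358,12],[-286,-374,-140,0,0,0.358,12],[-286,-374,-140,0,0,0.358,12]]]';python3 - <<'E'
from h import *
p,R,s=tcp();print(p,s["width"]);print(shift([.6267,.0719,.0435],np.radians(197)))
E
```

```text
t: 29.68
eef_pos: [0.6278, 0.0715, 0.1418]
ee_rot: [-3.139, 0.0, -1.275]
force: [1.0, -0.3, 0.3]
width: 0.0233
gripper_force: 25.0
[0.62779423 0.07153823 0.14181315] 0.023283613838742515
(array([-0.7,  1.2, 98.3]), array([-0.003,  0.   , -0.001]))
```

```bash
python3 -m jog '[[[-0.3,0.5,30,0,0,0,12],[-0.3,0.5,55,0,0,0,12],[-0.3,0.5,65,0,0,0,12],[-0.3,0.5,68,0,0,0,12],[-0.3,0.5,68,0,0,0,12],[-0.3,0.5,75,0,0,0,12],[-0.3,0.5,80,0,0,0,12],[-0.3,0.5,85,0,0,0,12],[-0.3,0.5,90,0,0,0,12],[-0.3,0.5,95,0,0,0,12],[-0.3,0.5,97,0,0,0,12],[-0.3,0.5,97,0,0,0,12],[-0.3,0.5,97,0,0,0,12]]]'; python3 - <<'E'
from h import *
p,R,s=tcp();print(p,s["width"],s["gripper_force"]);print(shift([.536,-.3585,.18],np.radians(217.5)))
E
```

```text
t: 31.3
eef_pos: [0.6262, 0.0714, 0.0431]
ee_rot: [-3.142, -0.0, -1.275]
force: [-0.8, -0.6, 3.3]
width: 0.0233
gripper_force: 25.0
[0.62618177 0.07140058 0.04307865] 0.023302932699363094 25.005011581527015
(array([ 384.9,  211.7, -136.9]), array([ 0.   , -0.   , -0.358]))
```

```bash
python3 - <<'E'
from h import *
print(shift([.5824,.0774,.15],np.radians(137)))
E
python3 -m jog '[[[0,0,0,0,0,0,34],[0,0,0,0,0,0,34],[0,0,0,0,0,0,34],[0,0,-25,0,0,0,34],[0,0,-70,0,0,0,34],[0,0,-107,0,0,0,34],[0,0,-107,0,0,0,34]]]' 8; python3 - <<'E'
from h import *
print(shift([.5824,.0774,.15],np.radians(137)))
E
```

```text
(array([ -18.5,   40.1, -106.9]), array([-0.   , -0.   ,  1.047]))
t: 32.17
eef_pos: [0.6283, 0.0721, 0.1535]
ee_rot: [-3.135, 0.0, -1.274]
force: [0.1, -0.0, 0.1]
width: 0.0339
gripper_force: 0.0
(array([-18.5,  42.4,   3.3]), array([-0.006,  0.003,  1.047]))
```

```bash
python3 -m jog '[[[-5,10,0,0,0,0.17,34],[-10,20,0,0,0,0.34,34],[-15,30,0,0,0,0.51,34],[-18.5,40.5,0,0,0,0.68,34],[-18.5,40.5,0,0,0,0.85,34],[-18.5,40.5,0,0,0,1.047,34],[-18.5,40.5,0,0,0,1.047,34],[-18.5,40.5,30,0,0,1.047,34],[-18.5,40.5,60,0,0,1.047,34],[-18.5,40.5,71,0,0,1.047,34],[-18.5,40.5,71,0,0,1.047,34],[-18.5,40.5,71,0,0,1.047,3],[-18.5,40.5,71,0,0,1.047,3],[-18.5,40.5,71,0,0,1.047,3],[-18.5,40.5,71,0,0,1.047,3],[-18.5,40.5,71,0,0,1.047,3],[-18.5,40.5,71,0,0,1.047,3]]]' 6; python3 - <<'E'
from h import *
p,R,s=tcp();C=np.array([.5578,.0511]);v=p[:2]-C;print(p,np.hypot(*v),np.degrees(np.arctan2(v[1],v[0])))
for a in range(5,61,5):
    t=np.radians(a);q=C+np.array([[np.cos(t),-np.sin(t)],[np.sin(t),np.cos(t)]])@v
    print(a,np.round(R.inv().apply([*(q-p[:2]),0])*1000,1),round(-t,3))
E
```

```text
t: 34.3
eef_pos: [0.5827, 0.0774, 0.0796]
ee_rot: [-3.141, 0.001, -2.321]
force: [-0.2, -1.0, 5.4]
width: 0.0084
gripper_force: 6.0
[0.58274925 0.0773974  0.0795601 ] 0.036249385976778424 46.50693934159421
5 [ 0.1  3.2 -0. ] -0.087
10 [ 0.5  6.3 -0. ] -0.175
15 [ 1.2  9.4 -0. ] -0.262
20 [ 2.1 12.4 -0. ] -0.349
25 [ 3.3 15.3 -0. ] -0.436
30 [ 4.7 18.2 -0. ] -0.524
35 [ 6.4 20.8 -0. ] -0.611
40 [ 8.3 23.4 -0. ] -0.698
45 [10.4 25.7 -0. ] -0.785
50 [12.7 27.9 -0. ] -0.873
55 [15.2 29.8 -0. ] -0.96
60 [17.9 31.5 -0. ] -1.047
```

Bar held (8.4 mm). I'll turn it by 60°.

```bash
python3 -m jog '[[[0.1,3.2,0,0,0,-0.087,3],[0.5,6.3,0,0,0,-0.175,3],[1.2,9.4,0,0,0,-0.262,3],[2.1,12.4,0,0,0,-0.349,3],[3.3,15.3,0,0,0,-0.436,3],[4.7,18.2,0,0,0,-0.524,3],[6.4,20.8,0,0,0,-0.611,3],[8.3,23.4,0,0,0,-0.698,3],[10.4,25.7,0,0,0,-0.785,3],[12.7,27.9,0,0,0,-0.873,3],[15.2,29.8,0,0,0,-0.96,3],[16.6,30.7,0,0,0,-1.004,3],[17.9,31.5,0,0,0,-1.047,3],[17.9,31.5,0,0,0,-1.047,3],[17.9,31.5,0,0,0,-1.047,3],[17.9,31.5,0,0,0,-1.047,3],[17.9,31.5,0,0,0,-1.047,3]]]'; python3 -m jog '[[[0,0,0,0,0,0,34],[0,0,0,0,0,0,34],[0,0,0,0,0,0,34],[0,0,-40,0,0,0,34],[0,0,-90,0,0,0,40],[0,0,-150,0,0,0,50],[0,0,-171,0,0,0,50]]]'; python3 - <<'E'
from h import *
print(shift([.536,-.3585,.18],np.radians(217.5)))
E
```

```text
t: 36.42
eef_pos: [0.5475, 0.0851, 0.0795]
ee_rot: [-3.141, -0.001, -1.275]
force: [1.1, -4.0, 6.1]
width: 0.0087
gripper_force: 6.0
t: 37.3
eef_pos: [0.5482, 0.0863, 0.254]
ee_rot: [-3.136, 0.0, -1.274]
force: [0.2, 0.8, -0.9]
width: 0.049
gripper_force: 0.0
(array([421.9, 142. ,  73. ]), array([-0.006, -0.001, -0.358]))
```

```bash
python3 -m jog '[[[53,18,0,0,0,-0.05,50],[106,36,0,0,0,-0.1,50],[158,53,0,0,0,-0.15,50],[211,71,0,0,0,-0.2,50],[264,89,0,0,0,-0.25,50],[317,107,0,0,0,-0.3,50],[370,125,0,0,0,-0.358,50],[422,141.5,30,0,0,-0.358,50],[422,141.5,70,0,0,-0.358,50],[422,141.5,70,0,0,-0.358,50],[422,141.5,70,0,0,-0.358,50],[422,141.5,70,0,0,-0.358,50],[422,141.5,70,0,0,-0.358,50]]]' 25; python3 vials.py r4; python3 - <<'E'
from h import *
print(shift([.5589,-.3905,.0],np.radians(217.5)))
E
```

```text
t: 38.92
eef_pos: [0.5355, -0.3588, 0.1815]
ee_rot: [-3.14, -0.002, -0.916]
force: [-0.6, -0.1, -0.1]
width: 0.0499
gripper_force: 0.0
vial 909 [289.9 114.8] [ 0.5975 -0.4058  0.0618] [ 0.5974 -0.4055] 0.0125 [ 0.5975 -0.4058  0.062 ]
[ 0.53522765 -0.35886464  0.18117081] [-3.14051454e+00 -1.61777696e-03 -9.15928363e-01] 38.975 [-0.29  0.31 -0.08  0.   -1.17  0.94]
(array([ 39.2,   0.7, 181.2]), array([-0.001, -0.002,  0.   ]))
```

The rack has been knocked, and the last vial is now at (0.5975, -0.4056), close to the beaker. I'll grip along the other diagonal to keep the fingers clear of the beaker.

```bash
python3 -m jog '[[[25,-7,0,0,0,0.17,42],[50,-14,0,0,0,0.34,42],[75,-20.7,0,0,0,0.51,42],[75,-20.7,0,0,0,0.68,42],[75,-20.7,0,0,0,0.85,42],[75,-20.7,0,0,0,1.02,42],[75,-20.7,0,0,0,1.19,42],[75,-20.7,0,0,0,1.36,42],[75,-20.7,30,0,0,1.57,42],[75,-20.7,70,0,0,1.57,42],[75,-20.7,100,0,0,1.57,42],[75,-20.7,100,0,0,1.57,42],[75,-20.7,100,0,0,1.57,42],[75,-20.7,100,0,0,1.57,42]]]'; python3 vials.py r5;  python3 - <<'E'
from h import *
im,d=grab_frame("side");cp=camera_params("side");P=cloud(cp,d)
m=(np.hypot(P[...,0]-.664,P[...,1]+.375)<.06)&(P[...,2]>.07)&(P[...,2]<.09);print("beaker rim",m.sum(),cv2.minEnclosingCircle(P[m][:,:2].astype(np.float32)) if m.sum() else 0)
print(shift([.5975,-.4056,.0],np.radians(127.5)))
E
```

```text
t: 40.72
eef_pos: [0.5978, -0.4066, 0.082]
ee_rot: [-3.139, 0.001, -2.486]
force: [-0.9, 0.2, 0.3]
width: 0.0419
gripper_force: 0.0
vial 1521 [319.  261.6] [ 0.5966 -0.4064  0.0615] [ 0.5976 -0.4056] 0.0124 [ 0.5964 -0.4065  0.062 ]
vial 176 [279.  338.4] [ 0.6485 -0.3956  0.0614] [ 0.6494 -0.3941] 0.0081 [ 0.6482 -0.3958  0.062 ]
[ 0.597617   -0.40648727  0.08174985] [-3.13919189e+00  1.32667220e-03 -2.48657754e+00] 40.775 [-0.33  0.51 -0.01  0.   -1.05 -0.59]
beaker rim 174 ((0.6795400977134705, -0.39829447865486145), 0.0350731685757637)
(array([-0.5,  0.7, 81.4]), array([-0.002,  0.001,  0.   ]))
```

View pics/r5.png

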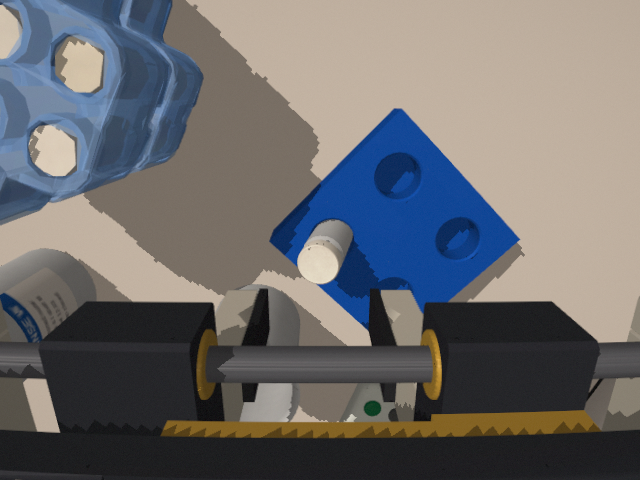

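The wrist view shows the last vial between the open fingers at (319,262), with empty wells at (397,175) and (458,238). The beaker at (270,340) is clear of the fingers.

```bash
python3 -m jog '[[[0,0.5,30,0,0,0,42],[0,0.5,60,0,0,0,42],[0,0.5,78,0,0,0,42],[0,0.5,80,0,0,0,42],[0,0.5,80,0,0,0,42],[0,0.5,80,0,0,0,42],[0,0.5,80,0,0,0,12],[0,0.5,80,0,0,0,12],[0,0.5,80,0,0,0,12],[0,0.5,80,0,0,0,12],[0,0.5,80,0,0,0,12],[0,0.5,80,0,0,0,12]]]' 25; python3 - <<'E'
from h import *
print(shift([.6,.0,.25],np.radians(227)),shift([.6,.0,.25],np.radians(197)))
E
```

```text
t: 42.32
eef_pos: [0.5961, -0.4056, -0.0001]
ee_rot: [3.141, -0.0, -2.487]
force: [-3.5, 2.9, 4.5]
width: 0.0243
gripper_force: 24.5
(array([-250. ,  319.4, -250. ]), array([ 0.   , -0.   ,  1.405])) (array([-250. ,  319.4, -250. ]), array([ 0.   ,  0.   , -1.213]))
```

```bash
python3 -m jog '[[[0,0,-10,0,0,0,12],[0,0,-50,0,0,0,12],[0,0,-100,0,0,0,12],[0,0,-150,0,0,0,12],[0,0,-200,0,0,0,12],[0,0,-255,0,0,0,12],[-38,43,-255,0,0,-0.16,12],[-76,87,-255,0,0,-0.32,12],[-114,130,-255,0,0,-0.48,12],[-152,174,-255,0,0,-0.64,12],[-190,217,-255,0,0,-0.8,12],[-228,260,-255,0,0,-0.96,12],[-266,304,-255,0,0,-1.1,12],[-304,347,-252,0,0,-1.213,12],[-315,360,-250,0,0,-1.213,12],[-315,360,-250,0,0,-1.213,12],[-315,360,-250,0,0,-1.213,12],[-315,360,-250,0,0,-1.213,12],[-315,360,-250,0,0,-1.213,12]]]'; python3 mouth.py; python3 car.py c5; python3 - <<'E'
from h import *
cp=camera_params("wrist")
for a in range(0,360,60): print(a,proj(cp,[.5578+.072*np.cos(np.radians(a+16.8)),.0511+.072*np.sin(np.radians(a+16.8)),.071]).round())
E
```

```text
t: 44.7
eef_pos: [0.6271, 0.0707, 0.2501]
ee_rot: [-3.141, -0.0, -1.275]
force: [0.3, -0.3, -0.3]
width: 0.0238
gripper_force: 24.4
[0.6122 0.0039] 0.0138 [357. 131.]
[0.6263 0.0738] 0.0138 [318. 202.]
fit [0.5581 0.0511 0.325 ] deg 18.62 res 0.00024189067384249128
18.6 [0.6264 0.0741] (array([-3.30e+00, -2.00e-01,  2.07e+02]), None)
78.6 [0.5723 0.1217] (array([-64.6,  37.6, 207. ]), None)
138.6 [0.5041 0.0987] (array([-62.5, 109.6, 207. ]), None)
198.6 [0.4899 0.0281] (array([  0.9, 143.7, 207. ]), None)
258.6 [ 0.5439 -0.0194] (array([ 62.1, 105.9, 207. ]), None)
318.6 [0.6121 0.0035] (array([ 60.,  34., 207.]), None)
rinse 6938 [ -4.5 506.6] [0.9076 0.575  0.071 ] rel ang 56.35 0.6305
hole 763 [356.6 131.2] [0.6104 0.0044 0.0496] [0.6126 0.0038 0.071 ]
hole 629 [318.1 201.3] [0.625  0.0775 0.0499] [0.6264 0.0729 0.071 ]
hub [0.558  0.0511 0.1166] 58 z 0.071
[0.62703981 0.07101832 0.2500023 ] [-3.14135285e+00 -3.46699435e-06 -1.27478563e+00] 44.8 0.023998743417868666
0 [318. 200.]
60 [356. 264.]
120 [431. 264.]
180 [475. 201.]
240 [442. 130.]
300 [360. 130.]
```

View pics/c5.png

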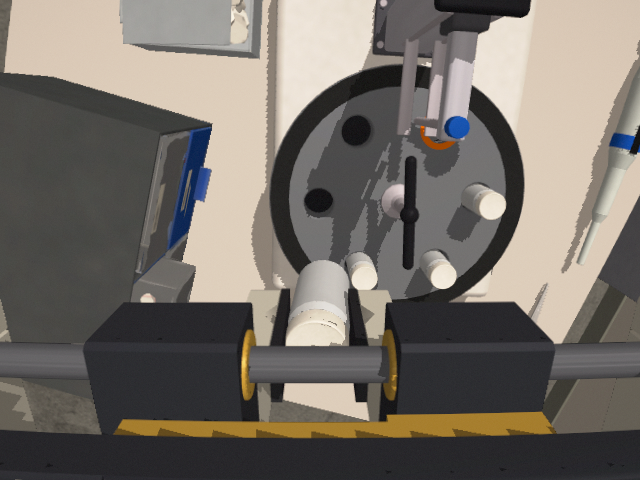

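The view shows three seated vials, the free pocket at (318,201), and the rinse hole near the probe. I'll lower the last vial.

```bash
python3 -m jog '[[[-3,-0.2,50,0,0,0,12],[-3,-0.2,100,0,0,0,12],[-3,-0.2,140,0,0,0,12],[-3,-0.2,165,0,0,0,12],[-3,-0.2,172,0,0,0,12],[-3,-0.2,174,0,0,0,12],[-3,-0.2,174,0,0,0,12],[-3,-0.2,180,0,0,0,12],[-3,-0.2,186,0,0,0,12],[-3,-0.2,192,0,0,0,12],[-3,-0.2,198,0,0,0,12],[-3,-0.2,204,0,0,0,12],[-3,-0.2,207,0,0,0,12],[-3,-0.2,207,0,0,0,12],[-3,-0.2,207,0,0,0,12]]]'
```

```text
t: 46.68
eef_pos: [0.6261, 0.0745, 0.0429]
ee_rot: [3.141, 0.0, -1.274]
force: [-0.8, -0.7, 0.7]
width: 0.0237
gripper_force: 24.7
```

```bash
python3 -m jog '[[[0,0,0,0,0,0,34],[0,0,0,0,0,0,34],[0,0,0,0,0,0,34],[0,0,-25,0,0,0,34],[0,0,-70,0,0,0,20],[0,0,-107,0,0,0,0],[0,0,-157,0,0,0,0],[-20,20,-157,0,0,0,0],[-40,60,-157,0,0,0,0],[-50,80,-157,0,0,0,0],[-50,80,-157,0,0,0,0],[-50,80,-157,0,0,0,0],[-50,80,-157,0,0,0,0]]]' 20; cat > chk.py <<'E'
from h import *
cp=camera_params("wrist");im,d=grab_frame("wrist");P=cloud(cp,d);x,y,z=P[...,0],P[...,1],P[...,2];hsv=cv2.cvtColor(im,cv2.COLOR_BGR2HSV)
m=((abs(z-.105)<.006)&(np.hypot(x-.558,y-.051)<.1)&(hsv[...,1]<70)&(hsv[...,2]>110)).astype(np.uint8);n,l,st,ce=cv2.connectedComponentsWithStats(m)
for i in range(1,n):
    if st[i,4]>150:
        X=P[l==i].mean(0);print(st[i,4],ce[i].round(),X.round(4),np.hypot(X[0]-.558,X[1]-.051).round(4),np.degrees(np.arctan2(X[1]-.051,X[0]-.558)).round(1))
om=(hsv[...,0]>4)&(hsv[...,0]<20)&(hsv[...,1]>180)&(hsv[...,2]>130)&(abs(z-.071)<.01);vv,uu=np.nonzero(om)
if len(uu): X=P[om].mean(0);print("ring",len(uu),X.round(4),np.degrees(np.arctan2(X[1]-.051,X[0]-.558)).round(1))
p,R,s=tcp();print(p,s["width"],shift([.581,.0958,.079],np.radians(198.6)))
E
python3 chk.py
```

```text
t: 48.3
eef_pos: [0.5357, 0.0989, 0.1996]
ee_rot: [3.141, -0.0, -1.274]
force: [-0.2, -0.7, 0.1]
width: 0.0004
gripper_force: 0.0
984 [415. 142.] [0.4895 0.0244 0.104 ] 0.0735 -158.8
991 [205. 156.] [0.6235 0.0749 0.104 ] 0.0697 20.0
850 [363. 233.] [0.5026 0.0956 0.1039] 0.0711 141.2
843 [267. 238.] [0.5675 0.12   0.1037] 0.0696 82.1
ring 899 [ 0.5448 -0.0205  0.072 ] -100.5
[0.53561934 0.09886901 0.19950135] 0.00029142937400511914 (array([ 16.2, -42.6, 120.5]), array([ 0.001, -0.   , -0.028]))
```

```bash
python3 -m jog '[[[16,-43,20,0,0,0,0],[16,-43,50,0,0,0,0],[16,-43,90,0,0,0,0],[16,-43,115,0,0,0,0],[16,-43,120,0,0,0,0],[16,-43,120,0,0,0,0],[16,-43,120,0,0,0,0]]]'; python3 -m jog '[[[0,4,0,0,0,0,0],[0,8,0,0,0,0,0],[0,12,0,0,0,0,0],[0,17,0,0,0,0,0],[0,23,0,0,0,0,0],[0,30,0,0,0,0,0],[0,37,0,0,0,0,0],[0,43,-15,0,0,0,0],[0,43,-60,0,0,0,0],[0,43,-110,0,0,0,0],[0,43,-110,0,0,0,0]]]'; cat > spin.py <<'E'
from h import *
import sys
def ring(c="scene"):
    cp=camera_params(c);t=arm.get_state()["t"];im,d=grab_frame(c);hsv=cv2.cvtColor(im,cv2.COLOR_BGR2HSV).astype(int)
    m=(hsv[...,0]>4)&(hsv[...,0]<20)&(hsv[...,1]>170)&(hsv[...,2]>110);P=cloud(cp,d)
    m&=(abs(np.hypot(P[...,0]-.558,P[...,1]-.051)-.072)<.03)&(abs(P[...,2]-.071)<.015)
    vv,uu=np.nonzero(m)
    if len(uu)<8: return t,None,len(uu),None
    e=np.array([uu.mean(),vv.mean()]) if len(uu)<20 else np.array(cv2.minEnclosingCircle(np.stack([uu,vv],1).astype(np.float32))[0])
    o=onz(cp,e,.071);return t,np.degrees(np.arctan2(o[1]-.051,o[0]-.558)).round(2),len(uu),np.hypot(o[1]-.051,o[0]-.558).round(4)
if __name__=="__main__":
    for c in sys.argv[1:]: print(c,ring(c))
    p,R,s=tcp();print(p,s["t"],s["force"])
E
python3 spin.py wrist side wrist side wrist side
```

```text
t: 49.22
eef_pos: [0.5819, 0.0966, 0.0812]
ee_rot: [-3.14, 0.0, -1.274]
force: [-0.3, 0.2, 0.3]
width: 0.0007
gripper_force: 0.0
t: 50.6
eef_pos: [0.5423, 0.0845, 0.1955]
ee_rot: [-3.133, 0.001, -1.273]
force: [0.6, -0.0, -0.5]
width: 0.0002
gripper_force: 0.0
wrist (50.6, np.float64(18.76), 870, np.float64(0.0718))
side (50.65, np.float64(25.72), 139, np.float64(0.0731))
wrist (50.7, np.float64(32.38), 856, np.float64(0.0714))
side (50.75, np.float64(37.81), 143, np.float64(0.0724))
wrist (50.8, np.float64(46.25), 840, np.float64(0.0718))
side (50.85, np.float64(52.77), 140, np.float64(0.0728))
[0.53920334 0.08341814 0.18902385] 50.9 [ 0.31021498 -0.42507369  0.45655709]
```

Spinning at about 2.4 rad/s. I'll move to hover over the rim opposite the probe.

```bash
python3 - <<'E'
from h import *
print(shift([.5332,.151,.06],np.radians(194)))
E
python3 -m jog '[[[-20,0,0,0,0,0,0],[-50,0,0,0,0,0,0],[-64,-5,10,0,0,0.05,0],[-67,-10,60,0,0,0.05,0],[-67,-10,110,0,0,0.05,0],[-67,-10,125,0,0,0.05,0],[-67,-10,125,0,0,0.05,0],[-67,-10,125,0,0,0.05,0],[-67,-10,125,0,0,0.05,0],[-67,-10,125,0,0,0.05,0]]]'; python3 spin.py side side side; python3 - <<'E'
from h import *
print(shift([.5332,.151,.06],np.radians(194)))
E
```

```text
(array([-66.4, -14.3, 129. ]), array([ 0.002, -0.   ,  0.053]))
t: 52.15
eef_pos: [0.5303, 0.151, 0.066]
ee_rot: [-3.14, 0.001, -1.324]
force: [0.4, 1.6, -0.3]
width: 0.0005
gripper_force: 0.0
side (52.15, np.float64(-136.01), 24, np.float64(0.0846))
side (52.2, np.float64(-134.43), 25, np.float64(0.0791))
side (52.25, None, 0, None)
[0.52996878 0.15080362 0.06535683] 52.3 [ 0.13685881 -0.24169148  0.21741381]
(array([ 0.6, -3.2,  5.4]), array([-0.001,  0.   ,  0.003]))
```

```bash
python3 -m jog '[[[0,-3,0,0,0,0,0],[0,-3,6,0,0,0,0],[0,-3,6,0,0,0,0],[0,-3,6,0,0,0,0],[0,-3,6,0,0,0,0],[0,-3,6,0,0,0,0],[0,-3,6,0,0,0,0],[0,-3,6,0,0,0,0]]]'; python3 spin.py scene wrist scene wrist scene wrist scene wrist scene wrist scene wrist
```

```text
t: 53.3
eef_pos: [0.5327, 0.1514, 0.0589]
ee_rot: [-3.141, 0.0, -1.324]
force: [-0.3, 0.2, -0.0]
width: 0.0002
gripper_force: 0.0
scene (53.3, None, 0, None)
wrist (53.35, np.float64(15.83), 3314, np.float64(0.0719))
scene (53.4, None, 0, None)
wrist (53.45, np.float64(28.06), 3117, np.float64(0.0716))
scene (53.5, None, 0, None)
wrist (53.55, np.float64(40.37), 2946, np.float64(0.0723))
scene (53.6, None, 0, None)
wrist (53.65, np.float64(52.63), 2767, np.float64(0.0722))
scene (53.7, None, 0, None)
wrist (53.75, np.float64(64.79), 2680, np.float64(0.0721))
scene (53.8, None, 0, None)
wrist (53.85, np.float64(76.87), 2571, np.float64(0.0724))
[0.53269308 0.15143224 0.05886383] 53.9 [-0.40629816  0.03996039  0.82137055]
```

```bash
python3 -m jog '[[[0,0,5,0,0,0,0],[0,0,10,0,0,0,0],[0,0,13,0,0,0,0],[0,0,13,0,0,0,0],[0,0,13,0,0,0,0],[0,0,13,0,0,0,0],[0,0,13,0,0,0,0],[0,0,13,0,0,0,0],[0,0,13,0,0,0,0],[0,0,14,0,0,0,0],[0,0,15,0,0,0,0],[0,0,16,0,0,0,0],[0,0,22.5,0,0,0,0],[0,0,22.5,0,0,0,0],[0,0,22.5,0,0,0,0],[0,0,22.5,0,0,0,0]]]'; python3 spin.py wrist wrist wrist
```

```text
t: 55.9
eef_pos: [0.5343, 0.1521, 0.0375]
ee_rot: [-3.138, 0.0, -1.323]
force: [0.3, 0.3, 7.6]
width: 0.0004
gripper_force: 4.4
wrist (55.9, None, 0, None)
wrist (55.95, None, 0, None)
wrist (56.0, None, 0, None)
[0.53434408 0.15214256 0.03752692] 56.05 [-0.81675047 -0.54747472  8.65845513]
```

```bash
python3 chk.py; python3 - <<'E'
from h import *
a,d=grab_frame("wrist");b,_=grab_frame("side");c,_=grab_frame("scene")
b=b[200:420,220:420];c=c[180:400,180:380]
cv2.imwrite("pics/b1.png",np.hstack([cv2.resize(a,(480,360))[:,:],np.vstack([cv2.resize(b,(200,180)),cv2.resize(c,(200,180))])]))
E
```

```text
5593 [90. 91.] [0.6197 0.0847 0.1037] 0.0703 28.7
4795 [481. 195.] [0.499  0.0863 0.104 ] 0.0688 149.1
4249 [271. 254.] [0.5573 0.1211 0.1038] 0.0701 90.6
[0.53430178 0.15210051 0.03752436] 0.0005763682446231042 (array([ 66. , -31.6, -41.4]), array([-0.003,  0.   , -0.077]))
```

View pics/b1.png

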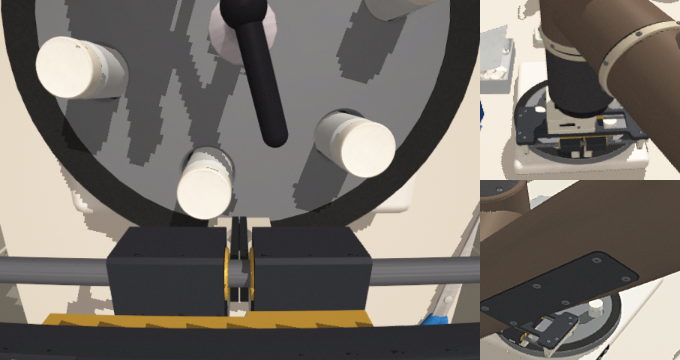

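It stopped short, with the ring at about -90.5° against a target of about -76°. I'll drag the rim 14.5° with the fingertip still pressed.

```bash
python3 -m jog '[[[0,1.6,0,0,0,-0.016,0],[0.1,4,0,0,0,-0.04,0],[0.3,7,0,0,0,-0.07,0],[0.5,10,0,0,0,-0.1,0],[0.8,13.2,0,0,0,-0.127,0],[1.3,16.5,0,0,0,-0.16,0],[1.9,19.6,0,0,0,-0.19,0],[2.6,23,0,0,0,-0.22,0],[3.1,25,0,0,0,-0.245,0],[3.3,25.9,0,0,0,-0.253,0],[3.3,25.9,0,0,0,-0.253,0],[3.3,25.9,0,0,0,-0.253,0],[3.3,25.9,0,0,0,-0.253,0],[3.3,25.9,0,0,0,-0.253,0]]]'; python3 chk.py
```

```text
t: 58.0
eef_pos: [0.51, 0.1429, 0.0375]
ee_rot: [-3.138, -0.0, -1.07]
force: [0.3, 1.8, 9.7]
width: 0.0006
gripper_force: 4.6
5586 [91. 91.] [0.6093 0.0991 0.1037] 0.0703 43.1
4746 [485. 199.] [0.4905 0.0706 0.1039] 0.0703 163.8
4227 [271. 256.] [0.5399 0.1194 0.1037] 0.0707 104.8
[0.50998741 0.14295001 0.0375144 ] 0.0006307592580726125 (array([ 75.5, -39.8, -41.3]), array([-0.004,  0.   ,  0.176]))
```

```bash
python3 -m jog '[[[0,0,-1,0,0,0,0],[0,0,-2,0,0,0,0],[0,0,-4,0,0,0,0],[0,0,-10,0,0,0,0],[0,0,-30,0,0,0,0],[0,0,-80,0,0,0,0],[0,0,-140,0,0,0,0],[0,0,-190,0,0,0,0],[0,0,-190,0,0,0,0],[0,0,-190,0,0,0,0],[0,0,-190,0,0,0,0],[0,0,-190,0,0,0,0]]]'; python3 - <<'E'
from h import *
from spin import ring
print(ring("wrist"))
cp=camera_params("wrist");im,d=grab_frame("wrist");P=cloud(cp,d);cv2.imwrite("pics/e1.png",im);x,y,z=P[...,0],P[...,1],P[...,2]
m=(abs(z-.119)<.004)&(np.hypot(x-.585,y+.05)<.08);q=P[m][:,:2]
print("fork",m.sum(),q.mean(0),cv2.minAreaRect((q*1000).astype(np.float32)))
m=(abs(z-.229)<.006)&(np.hypot(x-.593,y+.09)<.05);q=P[m][:,:2];print("col",m.sum(),cv2.minAreaRect((q*1000).astype(np.float32)) if m.sum()>5 else 0)
print([proj(cp,[.558+.072*np.cos(a),.0511+.072*np.sin(a),.071]).round() for a in np.radians([-76])])
for c in ("side","scene"): print(ring(c))
E
python3 chk.py; python3 spin.py wrist
```

```text
t: 59.55
eef_pos: [0.5079, 0.1416, 0.2253]
ee_rot: [3.139, -0.0, -1.071]
force: [0.6, 0.9, -0.9]
width: 0.0003
gripper_force: 0.0
(59.55, np.float64(-72.96), 22, np.float64(0.0557))
fork 10 [0.58506118 0.02579282] ((586.6489868164062, 26.77478790283203), (7.932821273803711, 16.463302612304688), 67.08689880371094)
col 0 0
[array([342., -22.])]
(59.65, np.float64(-68.75), 66, np.float64(0.0707))
(59.7, np.float64(-77.4), 33, np.float64(0.077))
958 [416.  33.] [ 0.5114 -0.0051  0.104 ] 0.0729 -129.7
877 [227. 110.] [0.6041 0.1047 0.1038] 0.0708 49.4
821 [394. 137.] [0.4876 0.0629 0.1041] 0.0713 170.4
785 [306. 172.] [0.5321 0.1171 0.1038] 0.071 111.4
ring 16 [ 0.574  -0.0022  0.072 ] -73.2
[0.50832572 0.14187305 0.22609096] 0.0005792325423557888 (array([ 75.3, -41.8, 147.1]), array([ 0.001, -0.   ,  0.175]))
wrist (59.8, np.float64(-72.62), 23, np.float64(0.0558))
[0.5083677  0.14186516 0.22617072] 59.85 [0.60856131 0.31619709 0.0131395 ]
```

View pics/e1.png

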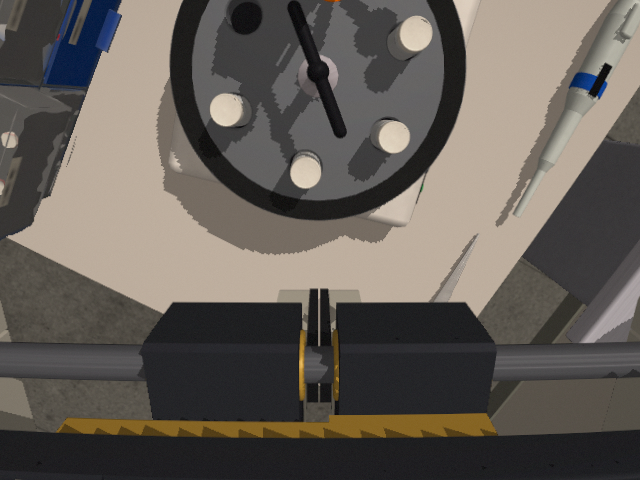

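```bash
python3 -m jog '[[[30,0,-10,0,0,0,0],[60,0,-25,0,0,0,0],[70,0,-25,0,0,0,0],[70,0,-25,0,0,0,0],[70,0,-25,0,0,0,0],[70,0,-25,0,0,0,0]]]'; python3 - <<'E'
from h import *
from spin import ring
print(ring("wrist"))
cp=camera_params("wrist");im,d=grab_frame("wrist");P=cloud(cp,d);cv2.imwrite("pics/e2.png",im);np.savez("e2.npz",im=im,d=d,P=P)
x,y,z=P[...,0],P[...,1],P[...,2]
m=(abs(z-.119)<.003)&(np.hypot(x-.58,y+.05)<.09)&(y<.01);q=P[m][:,:2];print("fork",m.sum(),q.mean(0),cv2.minAreaRect((q*1000).astype(np.float32)))
m=(z>.222)&(z<.236)&(np.hypot(x-.593,y+.09)<.06);q=P[m][:,:2];print("col",m.sum(),cv2.minAreaRect((q*1000).astype(np.float32)) if m.sum()>5 else 0)
print([proj(cp,[.558+.072*np.cos(a),.0511+.072*np.sin(a),.071]).round() for a in np.radians([-76])])
E
python3 chk.py; python3 spin.py wrist
```

```text
t: 60.6
eef_pos: [0.5416, 0.081, 0.2511]
ee_rot: [3.141, 0.0, -1.07]
force: [-0.3, 0.1, -0.2]
width: 0.0003
gripper_force: 0.0
(60.6, np.float64(-69.66), 454, np.float64(0.0718))
fork 1613 [ 0.58464326 -0.03441175] ((580.934814453125, -40.09185028076172), (31.282896041870117, 66.60175323486328), 14.341744422912598)
col 0 0
[array([340.,  78.])]
721 [403. 132.] [ 0.5117 -0.005   0.104 ] 0.0727 -129.6
662 [238. 196.] [0.6044 0.1043 0.1038] 0.0707 48.9
633 [385. 218.] [0.488  0.0622 0.1038] 0.0709 170.9
598 [308. 248.] [0.5322 0.1167 0.1037] 0.0706 111.4
ring 421 [ 0.5849 -0.0102  0.072 ] -66.3
[0.54178112 0.08089457 0.2512764 ] 0.0005228660051224105 (array([  5.8, -41.6, 172.3]), array([0.   , 0.   , 0.176]))
wrist (60.75, np.float64(-69.71), 451, np.float64(0.0718))
[0.54180913 0.08081398 0.25135036] 60.8 [-0.07865873 -0.38642949 -0.33523449]
```

View pics/e2.png

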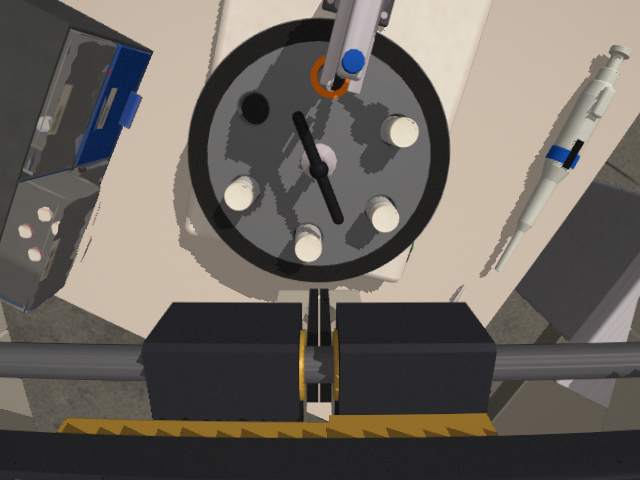

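At rest, the ring is at -69.7° and the fork's measured direction is -75.7°, so it needs 6° clockwise. I'll do that with a light press, a short drag and a slow release.

```bash
python3 - <<'E'
from h import *
print(shift([.5279,.1496,.06],np.radians(197)))
E
python3 -m jog '[[[-40,0,0,0,0,0.1,0],[-67,-20,20,0,0,0.2,0],[-67,-20,70,0,0,0.204,0],[-67,-20,130,0,0,0.204,0],[-67,-20,180,0,0,0.204,0],[-67,-20,191,0,0,0.204,0],[-67,-20,191,0,0,0.204,0],[-67,-20,191,0,0,0.204,0],[-67,-20,191,0,0,0.204,0],[-67,-20,191,0,0,0.204,0]]]'; python3 - <<'E'
from h import *
print(shift([.5279,.1496,.037],np.radians(197)))
E
```

```text
(array([-67. , -20.8, 191.4]), array([-0.   ,  0.   ,  0.204]))
t: 62.05
eef_pos: [0.5279, 0.1492, 0.0615]
ee_rot: [-3.14, 0.001, -1.275]
force: [-0.0, 0.6, -0.1]
width: 0.0003
gripper_force: 0.0
(array([-0.4, -0.1, 24.5]), array([-0.002,  0.001, -0.001]))
```

```bash
python3 -m jog '[[[0,0,12,0,0,0,0],[0,0,19,0,0,0,0],[0,0,21,0,0,0,0],[0,0,22,0,0,0,0],[0,0,23,0,0,0,0],[0,0,23,0,0,0,0],[0,0,23,0,0,0,0],[0,0,23,0,0,0,0]]]'; python3 spin.py wrist; python3 chk.py
```

```text
t: 63.05
eef_pos: [0.5276, 0.1489, 0.0376]
ee_rot: [-3.141, 0.0, -1.275]
force: [0.8, 0.5, 2.2]
width: 0.0003
gripper_force: 1.2
wrist (63.05, None, 0, None)
[0.52761062 0.14898295 0.03761891] 63.1 [-0.20912273  0.07276219  2.5926878 ]
5158 [525. 144.] [0.4889 0.0632 0.1039] 0.0702 170.0
4973 [121. 164.] [0.6038 0.1044 0.1037] 0.0703 49.4
4164 [332. 265.] [0.5327 0.1169 0.1038] 0.0706 111.0
[0.52760627 0.148973   0.03763184] 0.0004974668847868742 (array([ 66.4, -35.6, -41.4]), array([-0.001,  0.   , -0.029]))
```

```bash
python3 -m jog '[[[0,-0.7,0.2,0,0,0.007,0],[0,-1.8,0.2,0,0,0.018,0],[0,-3,0.2,0,0,0.03,0],[0.1,-4.3,0.2,0,0,0.043,0],[0.2,-5.6,0.2,0,0,0.056,0],[0.3,-7,0.2,0,0,0.07,0],[0.4,-8.3,0.2,0,0,0.083,0],[0.5,-9.6,0.2,0,0,0.096,0],[0.6,-10.6,0.2,0,0,0.104,0],[0.6,-10.9,0.2,0,0,0.106,0],[0.6,-10.9,0.2,0,0,0.106,0],[0.6,-10.9,0.2,0,0,0.106,0],[0.6,-10.9,0.2,0,0,0.106,0],[0.6,-10.9,0.2,0,0,0.106,0],[0.6,-10.9,0.2,0,0,0.106,0]]]'; python3 chk.py; python3 -m jog '[[[0,0,-0.1,0,0,0,0],[0,0,-0.2,0,0,0,0],[0,0,-0.3,0,0,0,0],[0,0,-0.4,0,0,0,0],[0,0,-0.5,0,0,0,0],[0,0,-0.6,0,0,0,0],[0,0,-0.7,0,0,0,0],[0,0,-0.8,0,0,0,0],[0,0,-0.9,0,0,0,0],[0,0,-1,0,0,0,0],[0,0,-1.2,0,0,0,0],[0,0,-2,0,0,0,0],[0,0,-4,0,0,0,0],[0,0,-10,0,0,0,0],[0,0,-20,0,0,0,0],[0,0,-20,0,0,0,0]]]'; python3 chk.py;python3 chk.py
```

```text
t: 65.03
eef_pos: [0.5385, 0.1518, 0.0376]
ee_rot: [-3.141, 0.0, -1.381]
force: [-0.3, 0.5, 6.2]
width: 0.0003
gripper_force: 2.6
5166 [526. 145.] [0.4906 0.0707 0.1039] 0.0703 163.8
4982 [121. 163.] [0.6093 0.0991 0.1037] 0.0703 43.2
4159 [332. 265.] [0.54   0.1193 0.1038] 0.0706 104.8
[0.53848142 0.15171552 0.03758544] 0.000341364251027886 (array([ 62.9, -31.2, -41.4]), array([-0.001,  0.   , -0.135]))
t: 67.08
eef_pos: [0.5387, 0.1519, 0.0584]
ee_rot: [-3.14, 0.001, -1.381]
force: [1.0, 1.5, 0.4]
width: 0.0003
gripper_force: 0.0
3883 [500. 137.] [0.4902 0.0699 0.1039] 0.0704 164.4
3716 [149. 157.] [0.6089 0.0997 0.1038] 0.0705 43.7
3189 [333. 244.] [0.5392 0.1192 0.1038] 0.0707 105.4
375 [295. 299.] [0.5493 0.1435 0.1046] 0.0929 95.4
374 [342. 299.] [0.5313 0.1399 0.1045] 0.0929 106.7
[0.53835974 0.15172949 0.05787653] 0.00020052644391269374 (array([ 63. , -31.3, -21.1]), array([-0.001,  0.001, -0.135]))
3891 [499. 138.] [0.4902 0.0699 0.1039] 0.0704 164.4
3759 [147. 157.] [0.609  0.0997 0.1037] 0.0705 43.7
3207 [332. 245.] [0.5391 0.1192 0.1038] 0.0708 105.5
372 [295. 300.] [0.5487 0.1434 0.1046] 0.0929 95.7
377 [342. 300.] [0.5311 0.14   0.1045] 0.0929 106.8
[0.53805728 0.15153909 0.05746842] 0.00021440762519981356 (array([ 62.8, -31.7, -21.5]), array([-0.001,  0.   , -0.135]))
```

```bash
python3 -m jog '[[[0,0,-50,0,0,0,0],[0,0,-100,0,0,0,0],[0,0,-150,0,0,0,0],[50,0,-193,0,0,0,0],[70,0,-193,0,0,0,0],[70,0,-193,0,0,0,0],[70,0,-193,0,0,0,0],[70,0,-193,0,0,0,0]]]'; python3 spin.py wrist wrist; python3 - <<'E'
from h import *
cp=camera_params("wrist");im,d=grab_frame("wrist");P=cloud(cp,d);x,y,z=P[...,0],P[...,1],P[...,2]
m=(abs(z-.119)<.003)&(np.hypot(x-.58,y+.05)<.09)&(y<.01);q=P[m][:,:2];print("fork",m.sum(),cv2.minAreaRect((q*1000).astype(np.float32)))
hsv=cv2.cvtColor(im,cv2.COLOR_BGR2HSV)
hs=[];
for c in("scene","side"):
    cq=camera_params(c);i2,d2=grab_frame(c);h=cv2.cvtColor(i2,cv2.COLOR_BGR2HSV);rm=((h[...,0]<5)|(h[...,0]>174))&(h[...,1]>180)&(cloud(cq,d2)[...,2]>.15)
    vv,uu=np.nonzero(rm);print(c,len(uu),onz(cq,(uu.mean(),vv.mean()),.22).round(4) if len(uu) else 0)
print(shift([.5144,-.148,.25],np.radians(284.3)))
E
```

```text
t: 68.18
eef_pos: [0.5509, 0.0833, 0.2495]
ee_rot: [3.14, -0.0, -1.38]
force: [0.2, 0.7, 0.1]
width: 0.0006
gripper_force: 0.0
wrist (68.175, np.float64(-75.86), 191, np.float64(0.0615))
wrist (68.225, np.float64(-75.78), 190, np.float64(0.0619))
[0.55099809 0.08324824 0.24970326] 68.275 [ 0.5144313  -0.57046067 -0.42875011]
fork 1590 ((580.4013061523438, -37.49114227294922), (31.305870056152344, 60.089481353759766), 14.039188385009766)
scene 173 [ 0.5145 -0.1499  0.22  ]
side 10 [ 0.5166 -0.165   0.22  ]
(array([219.9,  79.8,   0. ]), array([ 0.   , -0.   ,  1.512]))
```

The rinse hole is at about -75.6° against the fork's -75.9°, so it's under the probe. On to the lever.

```bash
python3 -m jog '[[[25,9,-10,0,0,0.17,0],[50,18,-10,0,0,0.34,0],[75,27,-10,0,0,0.51,0],[100,36,-10,0,0,0.68,0],[125,45,-10,0,0,0.85,0],[150,54,-10,0,0,1.02,0],[175,63,-10,0,0,1.19,0],[200,72,-10,0,0,1.36,0],[220,80,0,0,0,1.512,0],[220,80,0,0,0,1.512,0],[220,80,0,0,0,1.512,0],[220,80,0,0,0,1.512,0],[220,80,0,0,0,1.512,0]]]'; python3 - <<'E'
from h import *
print(shift([.5143,-.148,.203],np.radians(104.2)),tcp()[0])
cp=camera_params("wrist");im,d=grab_frame("wrist");cv2.imwrite("pics/k1.png",im)
for c in("scene","side"):
    cq=camera_params(c);i2,d2=grab_frame(c);h=cv2.cvtColor(i2,cv2.COLOR_BGR2HSV);rm=((h[...,0]<5)|(h[...,0]>174))&(h[...,1]>180)&(cloud(cq,d2)[...,2]>.15)
    vv,uu=np.nonzero(rm);print(c,len(uu),onz(cq,(uu.mean(),vv.mean()),.22).round(4) if len(uu) else 0)
E
```

```text
t: 70.05
eef_pos: [0.5144, -0.1479, 0.2504]
ee_rot: [-3.142, 0.0, -2.891]
force: [-0.1, -1.1, -0.8]
width: 0.0005
gripper_force: 0.0
(array([ 0.2, -0.1, 47.4]), array([-0.   ,  0.   ,  0.003])) [ 0.51444836 -0.1478919   0.25039006]
scene 175 [ 0.5145 -0.1499  0.22  ]
side 142 [ 0.5145 -0.1484  0.22  ]
```

```bash
python3 -m jog '[[[0,0,25,0,0,0,0],[0,0,42,0,0,0,0],[0,0,49,0,0,0,0],[4.6,0,58.4,0,0,0,0],[8.2,0,68.3,0,0,0,0],[10.8,0,78.4,0,0,0,0],[12.4,0,88.8,0,0,0,0],[12.9,0,99.3,0,0,0,0],[12.4,0,109.8,0,0,0,0],[10.8,0,120.2,0,0,0,0],[8.2,0,130.3,0,0,0,0],[4.6,0,140.2,0,0,0,0],[0,0,149.6,0,0,0,0],[-3,0,155,0,0,0,0],[-5.4,0,159,0,0,0,0],[-5.4,0,160.5,0,0,0,0],[-5.4,0,160.5,0,0,0,0],[-5.4,0,160.5,0,0,0,0]]]'; python3 - <<'E'
from h import *
c="scene"
for c in("scene","side"):
    cq=camera_params(c);i2,d2=grab_frame(c);h=cv2.cvtColor(i2,cv2.COLOR_BGR2HSV);P=cloud(cq,d2);rm=((h[...,0]<5)|(h[...,0]>174))&(h[...,1]>180)&(P[...,2]>.07)&(np.hypot(P[...,0]-.5145,P[...,1]+.149)<.06)
    vv,uu=np.nonzero(rm);print(c,len(uu),onz(cq,(uu.mean(),vv.mean()),.11).round(4) if len(uu) else 0,np.nanmedian(P[rm],axis=0))
    cv2.imwrite(f"pics/L{c}.png",cv2.resize(i2[130:330,220:460],None,fx=2.5,fy=2.5))
print(tcp())
E
```

```text
t: 72.45
eef_pos: [0.5195, -0.1471, 0.0905]
ee_rot: [-3.141, 0.0, -2.892]
force: [-7.3, 0.1, 13.2]
width: 0.0003
gripper_force: 6.6
scene 31 [ 0.5111 -0.1495  0.11  ] [ 0.507953   -0.1446687   0.11725077]
side 60 [ 0.5188 -0.137   0.11  ] [ 0.51821073 -0.13417677  0.11285879]
(array([ 0.51943819, -0.14712056,  0.09044636]), Rotation.from_matrix(array([[-9.69121750e-01, -2.46582629e-01,  2.04039808e-04],
                            [-2.46582672e-01,  9.69121735e-01, -2.20550701e-04],
                            [-1.43355441e-04, -2.64053162e-04, -9.99999955e-01]])), {'t': 72.55, 'q': array([ 8.73953552e-02,  2.29569956e-01, -4.25616719e-01,  2.99586009e-04,
       -9.15425663e-01, -1.40922181e+00]), 'qd': array([ 0.00026568,  0.00063737,  0.00165396, -0.0014768 ,  0.00128468,
       -0.00087904]), 'joint_efforts': array([ 8.82602781e-01, -3.71990347e+01,  2.44056702e+01,  4.95477229e+00,
        2.58746915e+00, -1.17642700e-02]), 'eef_pos': array([ 0.51943819, -0.14712056,  0.09044636]), 'ee_rot': array([-3.14132860e+00,  1.43355442e-04, -2.89244020e+00]), 'force': array([-7.75682986, -0.10281655, 12.49324484]), 'moment': array([1.36117860e-01, 2.61910559e+00, 2.01945999e-03]), 'gripper_force': 6.60064022988081, 'width': 0.0005720940119795082})
```

View pics/Lside.png

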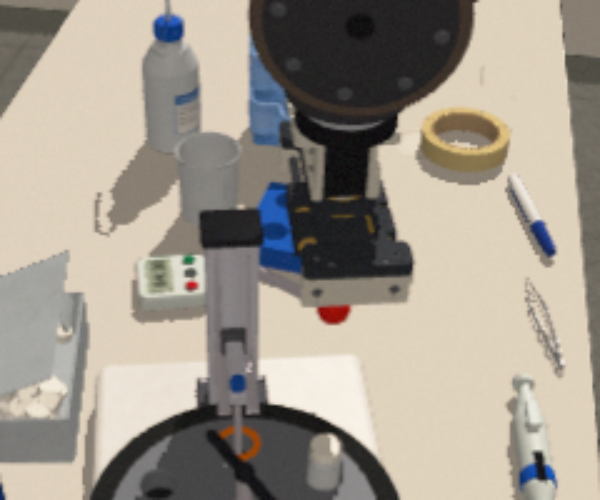

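The lever is at its stop, with the knob at z≈0.11 and the probe inside the orange ring at (240,440). Now I'll ease it back up slowly.

```bash
python3 -m jog '[[[0,0,-1.9,0,0,0,0],[2.8,0,-6.3,0,0,0,0],[5.4,0,-10.9,0,0,0,0],[7.8,0,-15.5,0,0,0,0],[10,0,-20.3,0,0,0,0],[11.9,0,-25.2,0,0,0,0],[13.6,0,-30.2,0,0,0,0],[15,0,-35.2,0,0,0,0],[16.2,0,-40.3,0,0,0,0],[17.1,0,-45.5,0,0,0,0],[17.8,0,-50.7,0,0,0,0],[18.2,0,-56,0,0,0,0],[18.3,0,-61.2,0,0,0,0],[18.2,0,-66.4,0,0,0,0],[17.8,0,-71.7,0,0,0,0],[17.1,0,-76.9,0,0,0,0],[16.2,0,-82.1,0,0,0,0],[15,0,-87.2,0,0,0,0],[13.6,0,-92.2,0,0,0,0],[11.9,0,-97.2,0,0,0,0]]]'; python3 -m jog '[[[-1.9,0,-4.9,0,0,0,0],[-4.1,0,-9.7,0,0,0,0],[-6.5,0,-14.3,0,0,0,0],[-6.5,0,-16,0,0,0,0],[-6.5,0,-18,0,0,0,0],[-6.5,0,-22,0,0,0,0],[-6.5,0,-40,0,0,0,0],[-6.5,0,-70,0,0,0,0],[-6.5,0,-70,0,0,0,0],[-6.5,0,-70,0,0,0,0]]]'; python3 - <<'E'
from h import *
from spin import ring
for c in("scene","side"):
    cq=camera_params(c);i2,d2=grab_frame(c);h=cv2.cvtColor(i2,cv2.COLOR_BGR2HSV);rm=((h[...,0]<5)|(h[...,0]>174))&(h[...,1]>180)&(cloud(cq,d2)[...,2]>.15)
    vv,uu=np.nonzero(rm);print(c,len(uu),onz(cq,(uu.mean(),vv.mean()),.22).round(4) if len(uu) else 0,ring(c))
E
```

```text
t: 75.05
eef_pos: [0.5078, -0.15, 0.1871]
ee_rot: [3.141, -0.0, -2.893]
force: [1.2, -0.0, 2.0]
width: 0.0004
gripper_force: 1.0
t: 76.3
eef_pos: [0.5138, -0.1483, 0.2565]
ee_rot: [3.141, -0.0, -2.893]
force: [0.9, 0.3, -0.2]
width: 0.0003
gripper_force: 0.0
scene 176 [ 0.5145 -0.1499  0.22  ] (76.35, np.float64(-74.99), 117, np.float64(0.0751))
side 141 [ 0.5142 -0.1486  0.22  ] (76.45, np.float64(-76.06), 66, np.float64(0.0748))
```

```bash
python3 -m jog '[[[0,0,-20,0,0,0,0],[0,0,-20,0,0,0,0],[0,0,-20,0,0,0,0],[0,0,-20,0,0,0,0]]]'; python3 -c "
from station import arm
print(arm.job_done())"
```

```text
t: 77.0
eef_pos: [0.5138, -0.1484, 0.2761]
ee_rot: [3.141, -0.001, -2.893]
force: [-0.3, 0.3, 0.5]
width: 0.0006
gripper_force: 0.0
the job is handed in; nothing more can be done
None
```

The job is handed in, with no verdict shown. All four vials are seated, the carousel spun free for over 2 s (braked by the rim, nudged about 14° and 6° by fingertip to bring the rinse hole within about 1 mm of the probe), and the lever went fully down and eased back home.

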